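Turn the drained weighing cup over onto the balance

TASK

Take the low, wide steel cup that is draining mouth-down on the raised grey stand, turn it over and stand it mouth-up in the middle of the balance's round pan, then let go of it. Leave the tall beaker and the narrow pot on the stand standing as they are.

Things in the scene. Friction and masses are not known exactly. Their poses are not given: they have to be found in the camera images.
- cup_center (a point): the cup to turn over: plain steel, round, 62 mm across the mouth, 60 mm across the base, 44 mm high, about 110 g, in any of the three places of the stand's front row, 45 mm behind its front edge. Point on its axis half-way up. Its z axis runs from mouth to base: up at the start, down when mouth-up. Gripped level by its sides, half a roll of the gripper turns it over
- pan (a point): centre of the top face of the balance's round steel pan, 90 mm across, 140 mm above the bench; z up, x away from the robot. 45 mm lower lies the top of the white balance housing, from 115 mm in front of the pan's centre to 135 mm behind it, 190 mm wide
- beaker_center (a point): bystander: plain steel beaker, 60 mm across, 90 mm high, mouth-down; point on its axis half-way up. It shares the stand's front row (places 120 mm apart); the stand's flat top is 140 mm above the bench, 380 mm wide, 200 mm deep and turned to face the robot; jars under 65 mm high stand 115 mm behind the row
- pot_center (a point): bystander: plain narrow steel pot, 40 mm across, 44 mm high, mouth-down in the same row; point on its axis half-way up
Not all that is in view belongs to the job. Leave any orange look-alike of the part that bears cup_center alone.

How it is judged:
At the end, for the whole second after the job is handed in: the cup stands mouth-up on the pan (upright within 10 degrees, its base resting on the pan within 5 mm), its axis within 20 mm of the pan's centre, released (angle between cup_center's own z axis and vertical above 2.967 rad and horizontal distance between cup_center and pan below 0.02 m and z of cup_center in the frame of pan between 0.017 and 0.027 m); the robot touches nothing.
It fails at once if the tall beaker is shifted by more than 30 mm or tipped (distance of beaker_center from where it was at the start of the episode above 0.03 m or angle between beaker_center's own z axis and vertical above 0.5 rad).
It fails at once if the narrow pot is shifted by more than 30 mm or tipped (distance of pot_center from where it was at the start of the episode above 0.03 m or angle between pot_center's own z axis and vertical above 0.5 rad).
It also fails if it takes over 45 s, if anything falls off the work surface, if the arm or the gripper's body presses on something with over 40 N, if the wrist force passes 120 N, or if a joint passes its speed limit or range.

ROBOT

A 6-joint arm with a two-finger parallel gripper is mounted at the origin on the work surface. World frame = base frame: x ahead of the robot, y to its left, z up, the work surface at z = 0. Lengths are in m, angles in rad, forces in N, time in s.
With the tool pointing down it reaches from about 0.325 to 0.85 m from the base axis. Payload 15.5 kg.
Tool frame: the origin (TCP) lies where the fingers leave the gripper's body, on its centre line; the fingertips stand 78 mm ahead of it and the grasp point (between the pads) lies 60 mm ahead of it; y points along the fingers, x is the direction in which the jaws open and shut, and the axes are right-handed (so a half turn about y gives the same grasp; the last joint's range is limited). The gripper opens to 91 mm and grips with 3 to 60 N. Pads are 32 mm wide; open, the fingers measure 118 mm over their backs; the gripper's body (76 mm by 178 mm) begins 60 mm behind the grasp point.
Start: joints at [1.042, 0.494, 1.345, -0, 1.302, -0.096], TCP at [0.262, 0.567, 0.292] pointing down, gripper open.
Joint ranges: [-2.91, 2.91], [-0.82, 2.16], [0.22, 2.67], [-1.22, 4.37], [0.12, 2.79], [-3.08, 3.08]. Speed limits (rad/s): [1.89, 1.89, 2.57, 3.01, 3.01, 3.01].

INTERFACE

Orientations are given as a unit quaternion [w, x, y, z].
In Python, from plant import sense, snapshot, close_job, boxes_of gives the robot as it stands.
- The arm moves only by the tool play_rows, never from a script. Its argument "targets" is a list of rows, each a list of 5 numbers: the closure, from -1 (fully open) to 1 (shut), then the shift along the tool's x, y, z in cm, then the turn about the tool's y in degrees. A call has 1 to 5 rows; each row is the pose to reach, as a shift and turn from the pose commanded when the call began, along the tool's axes at that moment; what a row does not reach only later rows make up. A row lasts 1/10 s, in which the tool goes at most 50 mm and 8.59 degrees, less where a joint would pass 70% of its speed; a pose out of reach is approached as far as the arm can. A call with a gripper value outside its range is refused whole. The fingers move at their own pace and stop on an object; "force" is the grip in N (left out, the last holds). Time passes only in rows, so rows that repeat a pose let the fingers close. It gives the time, the measured TCP pose, the force and the opening at its end, in the units of the state.
- sense(): the state, without advancing time (a new reading comes with each control period).
- snapshot(name): name is "side" or "top" or "wrist"; returns a dict with "img" (400x640x3 uint8, blue, green, red), "mtx" (3x3 intrinsics, pixels), "world_from_camera" (4x4, takes a point from camera to world coordinates). Camera axes: x right, y up, looking along -z (the intrinsics and any distortion apply to the point x, -y, -z); pixel columns grow to the right and rows downward; lengths in m; the calibration is good to about 2 mm. A picture is of the moment at which its call begins. There is no depth.
- close_job(): hands the job in, once; it reports no verdict.
Trained networks look in a picture, given as the dict that the camera call returned (one of the last four; its "shot" number tells which), for a name from the list of things; names that differ only in an ending like _2 or _b are one class to them, and where a whole thing is asked for, a point or a joint stands for the part that bears it (a point fixed in the world has none). Each returns a list of dicts, best first, with "conf" (0 to 1); they miss things now and then, are a little off and sometimes report something else, mostly with a low value. They report only what shows in the picture. A call takes as long as a camera call. They do not tell look-alikes from the thing itself.
- boxes_of(query, picture): "location" ([row, column] as shares, 0 to 1, of the picture: columns of its width, rows of its height, amid what is visible of it).
The state is a dict: "t": time; "qpos": joint angles; "joint_vel": joint speeds; "joint_efforts": joint torques, N m; "eef_pos": TCP position; "tool_rot": TCP orientation; "wrist_force": force on the tool from outside, world axes, zero at the start; "wrist_torque": the same for the moment, N m; "grip_width": finger opening in m.
Only numpy, scipy, OpenCV 4.12 (cv2) and the standard library are available. Lean on these libraries where they do the work, as an engineer would, in place of code of your own. Each camera call takes 0.05 s, during which the arm holds its last target.

## Working session

There is one attempt and no reset: what is moved stays moved. The work goes in short steps, Python scripts to look and compute and a tool call to move; the robot and the scene stay as the last step left them, time stands still between calls to the robot, and variables do not carry over. Pictures are saved under pics/ and viewed, and the job is handed in when it is done.

Besides the shell and the picture viewer there is one more tool, called as name(argument=value, ...), one argument or row to a line, values as JSON. play_rows: Moves the arm, as the interface text tells. Its arguments: {"type":"object","properties":{"targets":{"type":"array"},"force":{"type":"number"}},"required":["targets"]}

```bash
mkdir -p pics; ls; python3 - <<'E'
from plant import sense, snapshot, boxes_of
import cv2,numpy as np
s=sense(); print(s)
for n in ("side","top","wrist"):
    p=snapshot(n); cv2.imwrite(f"pics/{n}0.png",p["img"]); print(n,p["mtx"].tolist(),np.round(p["world_from_camera"],4).tolist(), [k for k in p])
    for q in ("cup_center","pan","beaker_center","pot_center"):
        print(q,[(round(d["conf"],2),np.round(np.array(d["location"])*[400,640],1).tolist()) for d in boxes_of(q,p)])
E
```

```text
pics
{'t': 0.0, 'qpos': array([ 1.04252212e+00,  4.94153079e-01,  1.34616568e+00,  9.60296918e-06,
        1.30250933e+00, -9.55328343e-02]), 'joint_vel': array([ 4.53324790e-04,  1.47998777e-03, -3.32489986e-04, -5.32778703e-05,
       -3.39096082e-04, -4.25963760e-05]), 'joint_efforts': array([ 1.45836177e-03, -8.78804827e+01, -3.81864703e+01,  7.10022566e-02,
        5.32462075e-02, -1.11669365e-04]), 'eef_pos': array([0.26195912, 0.56711553, 0.29164523]), 'tool_rot': array([-0.59548881,  0.59588134,  0.38060728, -0.38138774]), 'wrist_force': array([-0.26722393, -0.62835225, -0.26144421]), 'wrist_torque': array([-0.0172262 ,  0.00010365,  0.00932399]), 'grip_width': 0.09110286596462872}
side [[498.5200691774, 0.0, 328.89591821054927], [0.0, 498.5200691774, 206.39201567942123], [0.0, 0.0, 1.0]] [[0.9129, 0.2574, -0.3168, 0.2411], [-0.4082, 0.5774, -0.7071, -0.8811], [0.0009, 0.7748, 0.6322, 0.9212], [0.0, 0.0, 0.0, 1.0]] ['img', 'mtx', 'world_from_camera', 'shot']
cup_center [(0.67, [235.2, 312.3]), (0.65, [161.1, 318.7])]
pan [(0.95, [342.2, 370.0])]
beaker_center [(0.96, [143.4, 229.1])]
pot_center [(0.69, [155.7, 271.0])]
top [[493.332159380496, 0.0, 318.95249788620805], [0.0, 493.332159380496, 196.89602237016334], [0.0, 0.0, 1.0]] [[-0.0037, 0.9936, -0.1133, 0.4815], [-0.9998, -0.0061, -0.0213, -0.0214], [-0.0218, 0.1132, 0.9933, 1.3551], [0.0, 0.0, 0.0, 1.0]] ['img', 'mtx', 'world_from_camera', 'shot']
cup_center [(0.79, [174.3, 255.2]), (0.69, [210.1, 307.0])]
pan [(0.96, [216.1, 446.7])]
beaker_center [(0.92, [254.2, 186.7])]
pot_center [(0.57, [218.6, 218.3])]
wrist [[299.4974241018864, 0.0, 315.4956500612657], [0.0, 299.4974241018864, 199.98610368756582], [0.0, 0.0, 1.0]] [[0.4197, -0.8764, -0.2363, 0.1966], [0.9077, 0.4051, 0.1098, 0.5989], [-0.0005, -0.2606, 0.9654, 0.3853], [0.0, 0.0, 0.0, 1.0]] ['img', 'mtx', 'world_from_camera', 'shot']
cup_center []
pan []
beaker_center []
pot_center []
```

View pics/side0.png

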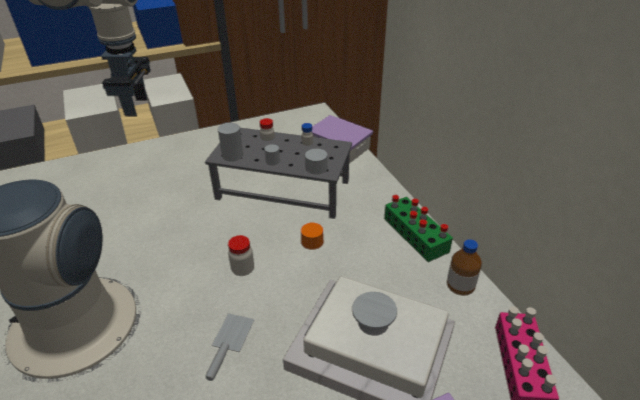

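View pics/top0.png

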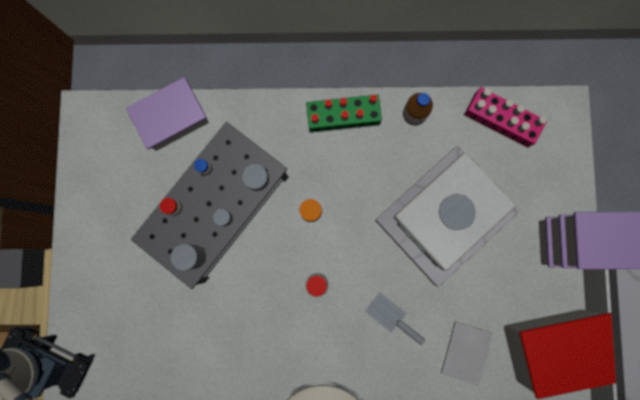

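The side view shows the beaker at about (229,143), the pot at (271,156) and the steel cup at (317,161). The orange decoy is at (312,236) and the pan at (374,312). In the top view the cup is at (255,176) and the pan at (457,211). Next I triangulate them, and make a tiny probing move to check how the turn behaves.

```bash
cat > h.py <<'E'
import numpy as np
from scipy.optimize import least_squares
from scipy.spatial.transform import Rotation as R
def ray(p,px):  # px=(col,row)
    K=np.array(p["mtx"]);T=np.array(p["world_from_camera"])
    d=np.array([(px[0]-K[0,2])/K[0,0],-(px[1]-K[1,2])/K[1,1],-1.0])
    d=T[:3,:3]@d
    return T[:3,3],d/np.linalg.norm(d)
def atz(p,px,z):
    o,d=ray(p,px);return o+d*(z-o[2])/d[2]
def proj(p,X):
    K=np.array(p["mtx"]);T=np.array(p["world_from_camera"])
    c=T[:3,:3].T@(np.asarray(X)-T[:3,3]); return np.array([K[0,0]*c[0]/-c[2]+K[0,2],K[1,1]*c[1]/c[2]+K[1,2]])
def tool(s):
    q=s["tool_rot"];M=R.from_quat([q[1],q[2],q[3],q[0]]).as_matrix();return np.array(s["eef_pos"]),M
E
python3 - <<'E'
from h import *
from plant import sense,snapshot
print(tool(sense()))
S=snapshot("side");T=snapshot("top")
for n,a,b,z in (("cup",(317,161),(255,176),.162),("pan",(374,312),(457,211.5),.14),("beaker",(230,142),(184.5,256),.185),("pot",(272,155),(221.5,217.5),.162)):
    print(n,atz(S,a,z).round(3),atz(T,b,z).round(3))
E
```

```text
(array([0.26213926, 0.56737787, 0.29222284]), array([[ 4.19429976e-01,  7.53653200e-06, -9.07787693e-01],
       [ 9.07787693e-01,  2.67784938e-05,  4.19429976e-01],
       [ 2.74702345e-05, -1.00000000e+00,  4.39013199e-06]]))
cup [0.672 0.159 0.162] [0.67  0.161 0.162]
pan [ 0.579 -0.344  0.14 ] [ 0.582 -0.334  0.14 ]
beaker [0.475 0.312 0.185] [0.476 0.323 0.185]
pot [0.57  0.237 0.162] [0.569 0.242 0.162]
```

play_rows(
  targets=[
    [-1,0,0,0,8],
  ],
)

```text
t: 0.95
eef_pos: [0.2621, 0.5674, 0.2922]
tool_rot: [0.621, -0.621, -0.339, 0.339]
wrist_force: [0.7, 0.5, -0.2]
grip_width: 0.0913
```

```bash
python3 - <<'E'
from h import *
from plant import sense
s=sense();print(s["t"],s["qpos"].round(3),tool(s))
E
```

```text
0.95 [1.043 0.494 1.346 0.    1.302 0.044] (array([0.26210765, 0.56737319, 0.29222378]), array([[ 5.41664228e-01, -4.36600076e-06, -8.40594946e-01],
       [ 8.40594946e-01,  2.27040688e-05,  5.41664228e-01],
       [ 1.67200191e-05, -1.00000000e+00,  1.59680201e-05]]))
```

The turn is a pure roll about the vertical fingers, so no move I have can tilt the tool level directly. I'll check what the arm does at its reach limit in free space by going up.

play_rows(
  targets=[
    [-1,0,-5,0,0],
    [-1,0,-10,0,0],
    [-1,0,-15,0,0],
    [-1,0,-20,0,0],
    [-1,0,-25,0,0],
  ],
)

```text
t: 1.45
eef_pos: [0.2618, 0.5669, 0.5446]
tool_rot: [0.621, -0.621, -0.339, 0.338]
wrist_force: [0.4, 1.5, -0.7]
grip_width: 0.0911
```

play_rows(
  targets=[
    [-1,0,-5,0,0],
    [-1,0,-10,0,0],
    [-1,0,-15,0,0],
    [-1,0,-20,0,0],
    [-1,0,-25,0,0],
  ],
)

```text
t: 1.95
eef_pos: [0.2517, 0.5445, 0.7436]
tool_rot: [0.623, -0.619, -0.34, 0.337]
wrist_force: [1.1, 1.7, -0.8]
grip_width: 0.0916
```

play_rows(
  targets=[
    [-1,0,-5,0,0],
    [-1,0,-10,0,0],
    [-1,0,-15,0,0],
    [-1,0,-20,0,0],
    [-1,0,-25,0,0],
  ],
)

```text
t: 2.45
eef_pos: [0.2193, 0.4745, 0.8059]
tool_rot: [0.63, -0.611, -0.351, 0.325]
wrist_force: [-0.0, 0.3, -0.6]
grip_width: 0.0913
```

```bash
python3 - <<'E'
from h import *
from plant import sense
s=sense();print(s["t"],s["qpos"].round(3),tool(s))
E
```

```text
2.45 [1.021 0.344 0.221 0.01  2.531 0.03 ] (array([0.21925084, 0.47449011, 0.80590382]), array([[ 0.5412204 ,  0.01910817, -0.84066364],
       [ 0.83965828,  0.04160834,  0.5415189 ],
       [ 0.04532605, -0.99895126,  0.00647495]]))
```

play_rows(
  targets=[
    [-1,0,5,0,0],
  ],
)

```text
t: 2.55
eef_pos: [0.2202, 0.4763, 0.7782]
tool_rot: [0.632, -0.609, -0.355, 0.322]
wrist_force: [0.2, 2.2, 1.4]
grip_width: 0.0911
```

```bash
python3 - <<'E'
from h import *
from plant import sense
s=sense();print(s["t"],s["qpos"].round(3),tool(s))
E
```

```text
2.55 [1.021 0.292 0.391 0.008 2.402 0.029] (array([0.22015637, 0.47627268, 0.77816278]), array([[ 0.54100908,  0.02500241, -0.84064503],
       [ 0.83910214,  0.05136153,  0.54154372],
       [ 0.05671671, -0.9983671 ,  0.00680748]]))
```

play_rows(
  targets=[
    [-1,0,5,0,0],
    [-1,0,10,0,0],
  ],
)

```text
t: 2.75
eef_pos: [0.2226, 0.4813, 0.6808]
tool_rot: [0.631, -0.61, -0.352, 0.325]
wrist_force: [1.3, 1.9, 0.5]
grip_width: 0.0908
```

```bash
python3 - <<'E'
from h import *
from plant import sense
s=sense();print(s["t"],s["qpos"].round(3),tool(s))
E
```

```text
2.75 [1.022 0.217 0.765 0.006 2.111 0.027] (array([0.22255366, 0.48126359, 0.68081195]), array([[ 0.54122862,  0.02043397, -0.84062717],
       [ 0.83950529,  0.04391631,  0.54157383],
       [ 0.04798375, -0.99882622,  0.00661433]]))
```

The tilt picked up at the reach limit stays, because the commanded pose becomes the one actually reached. That gives me a way to level the tool: push outward and up against the reach limit, high in free space, with the arm heading along the stand's normal (about 51°). I'll swing to that azimuth first and then push.

play_rows(
  targets=[
    [-1,0,0,-5,0],
    [-1,0,0,-10,0],
    [-1,0,0,-13,0],
  ],
)

```text
t: 3.05
eef_pos: [0.3337, 0.4094, 0.6803]
tool_rot: [0.63, -0.611, -0.351, 0.326]
wrist_force: [0.3, 0.2, -0.2]
grip_width: 0.0913
```

play_rows(
  targets=[
    [-1,5,-5,-0.5,0],
    [-1,10,-10,-1,0],
    [-1,15,-15,-1.5,0],
    [-1,20,-20,-2,0],
    [-1,25,-25,-2.5,0],
  ],
)

```text
t: 3.55
eef_pos: [0.3815, 0.4716, 0.7548]
tool_rot: [0.635, -0.606, -0.362, 0.314]
wrist_force: [-0.0, -0.3, 1.0]
grip_width: 0.0917
```

```bash
cat > st.py <<'E'
from h import *
from plant import sense
s=sense();p,M=tool(s);np.set_printoptions(suppress=True)
y=M[:,1]
print(s["t"],s["qpos"].round(3).tolist(),p.round(4),"\n",M.round(4),"\nelev",np.degrees(np.arcsin(y[2])).round(2),"head",np.degrees(np.arctan2(y[1],y[0])).round(1),"r",np.hypot(*p[:2]).round(3),"F",s["wrist_force"].round(1),"w",round(s["grip_width"],4))
open("log.txt","a").write(repr((s["qpos"].tolist(),p.tolist(),M.tolist()))+"\n")
E
python3 st.py
```

```text
3.55 [0.783, 0.439, 0.221, 0.03, 2.406, -0.192] [0.3815 0.4716 0.7548] 
 [[ 0.5402  0.0397 -0.8406]
 [ 0.8379  0.0675  0.5416]
 [ 0.0782 -0.9969  0.0032]] 
elev -85.51 head 59.6 r 0.607 F [-0.  -0.3  1. ] w 0.0917
```

play_rows(
  targets=[
    [-1,60,-60,0,0],
    [-1,60,-60,0,0],
    [-1,60,-60,0,0],
  ],
)

```text
t: 3.85
eef_pos: [0.3773, 0.4819, 0.7584]
tool_rot: [0.639, -0.601, -0.372, 0.304]
wrist_force: [0.2, -0.6, -0.5]
grip_width: 0.0912
```

```bash
python3 st.py
```

```text
3.85 [0.799, 0.435, 0.22, 0.032, 2.378, -0.175] [0.3773 0.4819 0.7584] 
 [[ 0.5384  0.0595 -0.8406]
 [ 0.8355  0.0929  0.5416]
 [ 0.1104 -0.9939  0.0003]] 
elev -83.66 head 57.4 r 0.612 F [ 0.2 -0.6 -0.5] w 0.0912
```

```bash
cat > fk.py <<'E'
import numpy as np
from scipy.optimize import least_squares
from scipy.spatial.transform import Rotation as R
def Rz(a):return R.from_euler('z',a).as_matrix()
def Ry(a):return R.from_euler('y',a).as_matrix()
P0=np.array([0.0,.3,.4,.4,.0,.15,.06])
def fk(q,P):
    a1,d1,L2,L3,o3,D,lat=P
    B=Rz(q[0]); A2=B@Ry(q[1]); A3=A2@Ry(q[2]); A4=A3@Rz(q[3]); A5=A4@Ry(q[4]); A6=A5@Rz(q[5])
    p=B@[a1,lat,d1]+A2@[0,0,L2]+A3@[o3,0,L3]+A5@[0,0,D]
    return p,A6   # A6 z= tool y
E
cat > fit.py <<'E'
from fk import *
L=[eval(l) for l in open('log.txt')]
L+=[([1.04252,.494153,1.346166,0,1.302509,-.0955],[.262,.5673,.2920],None),([1.021,.344,.221,.01,2.531,.03],[0.21925084, 0.47449011, 0.80590382],None),([1.021,.292,.391,.008,2.402,.029],[0.22015637, 0.47627268, 0.77816278],None),([1.022,.217,.765,.006,2.111,.027],[0.22255366, 0.48126359, 0.68081195],None)]
def res(P):
    return np.concatenate([fk(q,P)[0]-p for q,p,_ in L]+[(P-P0)*1e-4])
s=least_squares(res,P0);np.set_printoptions(suppress=True,precision=4)
print(s.x,"rms mm",1e3*np.sqrt(np.mean(res(s.x)**2)))
for q,p,M in L:
    if M is not None:
        print(1e3*(fk(q,s.x)[0]-p)); print((fk(q,s.x)[1].T@np.array(M)).round(3).tolist())
np.save('P.npy',s.x)
E
python3 fit.py
```

```text
[-0.0002  0.2544  0.5982  0.3841  0.1178  0.2732  0.0596] rms mm 0.07043823677389308
[-0.0014  0.009  -0.0113]
[[-1.0, -0.0, 0.0], [0.0, 0.0, 1.0], [-0.0, 1.0, -0.0]]
[-0.0291 -0.0233 -0.0138]
[[-1.0, 0.0, 0.0], [0.0, 0.0, 1.0], [-0.0, 1.0, -0.0]]
```

play_rows(
  targets=[
    [-1,40,-35,-4,0],
  ],
)

```text
t: 3.95
eef_pos: [0.3821, 0.4871, 0.7592]
tool_rot: [0.642, -0.597, -0.38, 0.295]
wrist_force: [0.8, -0.5, 0.2]
grip_width: 0.0906
```

play_rows(
  targets=[
    [-1,40,-35,-4,0],
  ],
)

```text
t: 4.05
eef_pos: [0.3866, 0.4914, 0.7618]
tool_rot: [0.646, -0.592, -0.389, 0.285]
wrist_force: [0.3, 0.4, 0.4]
grip_width: 0.091
```

play_rows(
  targets=[
    [-1,40,-35,-4,0],
  ],
)

```text
t: 4.15
eef_pos: [0.3901, 0.4948, 0.7656]
tool_rot: [0.649, -0.587, -0.398, 0.275]
wrist_force: [-0.3, -0.5, -0.8]
grip_width: 0.0916
```

play_rows(
  targets=[
    [-1,40,-35,-4,0],
  ],
)

```text
t: 4.25
eef_pos: [0.3929, 0.4974, 0.7704]
tool_rot: [0.652, -0.582, -0.407, 0.265]
wrist_force: [-0.0, -0.2, -0.1]
grip_width: 0.0911
```

```bash
python3 st.py
```

```text
4.25 [0.792, 0.422, 0.221, 0.048, 2.276, -0.17] [0.3929 0.4974 0.7704] 
 [[ 0.5281  0.1285 -0.8394]
 [ 0.8194  0.1824  0.5434]
 [ 0.2229 -0.9748 -0.009 ]] 
elev -77.11 head 54.8 r 0.634 F [-0.  -0.2 -0.1] w 0.0911
```

play_rows(
  targets=[
    [-1,42,-28,-4,0],
  ],
)

```text
t: 4.35
eef_pos: [0.3977, 0.5031, 0.7732]
tool_rot: [0.655, -0.576, -0.417, 0.254]
wrist_force: [0.3, 0.1, 0.1]
grip_width: 0.0916
```

play_rows(
  targets=[
    [-1,42,-28,-4,0],
  ],
)

```text
t: 4.45
eef_pos: [0.4027, 0.509, 0.7752]
tool_rot: [0.658, -0.571, -0.425, 0.244]
wrist_force: [0.2, 0.3, -0.2]
grip_width: 0.0914
```

play_rows(
  targets=[
    [-1,42,-28,-4,0],
  ],
)

```text
t: 4.55
eef_pos: [0.4067, 0.5138, 0.7789]
tool_rot: [0.661, -0.565, -0.434, 0.233]
wrist_force: [-0.3, -0.0, -1.0]
grip_width: 0.091
```

play_rows(
  targets=[
    [-1,42,-28,-4,0],
  ],
)

```text
t: 4.65
eef_pos: [0.41, 0.5176, 0.784]
tool_rot: [0.664, -0.559, -0.444, 0.222]
wrist_force: [-0.3, 0.0, -0.4]
grip_width: 0.0911
```

play_rows(
  targets=[
    [-1,42,-28,-4,0],
  ],
)

```text
t: 4.75
eef_pos: [0.4127, 0.5206, 0.7903]
tool_rot: [0.667, -0.553, -0.453, 0.211]
wrist_force: [0.5, -0.1, 0.2]
grip_width: 0.0913
```

play_rows(
  targets=[
    [-1,42,-28,-4,0],
  ],
)

```text
t: 4.85
eef_pos: [0.4148, 0.5228, 0.7974]
tool_rot: [0.669, -0.547, -0.462, 0.199]
wrist_force: [-1.5, -0.3, 0.0]
grip_width: 0.0912
```

play_rows(
  targets=[
    [-1,42,-28,-4,0],
  ],
)

```text
t: 4.95
eef_pos: [0.4164, 0.5244, 0.8054]
tool_rot: [0.672, -0.54, -0.471, 0.188]
wrist_force: [0.4, -0.3, -0.4]
grip_width: 0.0913
```

play_rows(
  targets=[
    [-1,42,-28,-4,0],
  ],
)

```text
t: 5.05
eef_pos: [0.4173, 0.5251, 0.8141]
tool_rot: [0.674, -0.533, -0.48, 0.176]
wrist_force: [-0.4, 0.4, -0.1]
grip_width: 0.0917
```

play_rows(
  targets=[
    [-1,42,-28,-4,0],
  ],
)

```text
t: 5.15
eef_pos: [0.4178, 0.5252, 0.8236]
tool_rot: [0.676, -0.526, -0.489, 0.164]
wrist_force: [-0.7, 0.2, -0.5]
grip_width: 0.0912
```

play_rows(
  targets=[
    [-1,42,-28,-4,0],
  ],
)

```text
t: 5.25
eef_pos: [0.4177, 0.5245, 0.8338]
tool_rot: [0.678, -0.519, -0.498, 0.152]
wrist_force: [0.4, 0.9, -0.7]
grip_width: 0.091
```

```bash
python3 st.py; python3 fit.py | head -1
```

```text
5.25 [0.778, 0.367, 0.221, 0.086, 2.013, -0.16] [0.4177 0.5245 0.8338] 
 [[ 0.4574  0.3109 -0.8331]
 [ 0.7235  0.4145  0.552 ]
 [ 0.517  -0.8553 -0.0354]] 
elev -58.79 head 53.1 r 0.671 F [ 0.4  0.9 -0.7] w 0.091
[-0.0002  0.2557  0.598   0.3841  0.1177  0.2745  0.0596] rms mm 0.0647198840926723
```

play_rows(
  targets=[
    [-1,47,-17,-5,0],
  ],
)

```text
t: 5.35
eef_pos: [0.4225, 0.5298, 0.8398]
tool_rot: [0.679, -0.511, -0.508, 0.139]
wrist_force: [0.8, 1.2, -0.1]
grip_width: 0.0912
```

play_rows(
  targets=[
    [-1,47,-17,-5,0],
  ],
)

```text
t: 5.45
eef_pos: [0.4282, 0.5357, 0.8442]
tool_rot: [0.681, -0.504, -0.516, 0.128]
wrist_force: [-0.5, -0.0, -0.5]
grip_width: 0.091
```

play_rows(
  targets=[
    [-1,47,-17,-5,0],
  ],
)

```text
t: 5.55
eef_pos: [0.4326, 0.54, 0.8504]
tool_rot: [0.682, -0.497, -0.524, 0.115]
wrist_force: [-0.5, 0.1, -0.6]
grip_width: 0.091
```

play_rows(
  targets=[
    [-1,47,-17,-5,0],
  ],
)

```text
t: 5.65
eef_pos: [0.436, 0.5433, 0.858]
tool_rot: [0.683, -0.489, -0.533, 0.103]
wrist_force: [-0.4, -0.6, -0.5]
grip_width: 0.091
```

play_rows(
  targets=[
    [-1,47,-17,-5,0],
  ],
)

```text
t: 5.75
eef_pos: [0.4387, 0.5456, 0.8666]
tool_rot: [0.684, -0.48, -0.542, 0.09]
wrist_force: [0.5, 0.6, 0.3]
grip_width: 0.0911
```

play_rows(
  targets=[
    [-1,47,-17,-5,0],
  ],
)

```text
t: 5.85
eef_pos: [0.4407, 0.547, 0.876]
tool_rot: [0.685, -0.472, -0.55, 0.077]
wrist_force: [-0.4, 0.3, -0.6]
grip_width: 0.0912
```

play_rows(
  targets=[
    [-1,47,-17,-5,0],
  ],
)

```text
t: 5.95
eef_pos: [0.4418, 0.5475, 0.8862]
tool_rot: [0.685, -0.464, -0.558, 0.065]
wrist_force: [-0.3, -0.3, -0.2]
grip_width: 0.0911
```

play_rows(
  targets=[
    [-1,47,-17,-5,0],
  ],
)

```text
t: 6.05
eef_pos: [0.4424, 0.5472, 0.8971]
tool_rot: [0.685, -0.455, -0.566, 0.052]
wrist_force: [0.2, -0.8, -0.2]
grip_width: 0.0913
```

play_rows(
  targets=[
    [-1,47,-17,-5,0],
  ],
)

```text
t: 6.15
eef_pos: [0.4422, 0.5458, 0.9087]
tool_rot: [0.685, -0.446, -0.574, 0.039]
wrist_force: [-0.9, -0.1, 0.3]
grip_width: 0.0914
```

play_rows(
  targets=[
    [-1,47,-17,-5,0],
  ],
)

```text
t: 6.25
eef_pos: [0.4413, 0.5437, 0.9209]
tool_rot: [0.685, -0.437, -0.582, 0.026]
wrist_force: [-0.2, 0.2, -1.8]
grip_width: 0.0911
```

```bash
python3 st.py; python3 fit.py | head -1
```

```text
6.25 [0.755, 0.316, 0.221, 0.127, 1.721, -0.16] [0.4413 0.5437 0.9209] 
 [[ 0.3216  0.473  -0.8203]
 [ 0.545   0.616   0.5688]
 [ 0.7743 -0.6299 -0.0597]] 
elev -39.05 head 52.5 r 0.7 F [-0.2  0.2 -1.8] w 0.0911
[-0.0002  0.2557  0.598   0.3841  0.1177  0.2745  0.0596] rms mm 0.06268587727262792
```

play_rows(
  targets=[
    [-1,49,-6,-5,0],
  ],
)

```text
t: 6.35
eef_pos: [0.4445, 0.5474, 0.9301]
tool_rot: [0.685, -0.428, -0.59, 0.012]
wrist_force: [0.4, -0.0, -0.2]
grip_width: 0.0914
```

play_rows(
  targets=[
    [-1,49,-6,-5,0],
  ],
)

```text
t: 6.45
eef_pos: [0.4484, 0.5516, 0.9372]
tool_rot: [0.684, -0.419, -0.597, -0.0]
wrist_force: [-0.0, 0.1, -1.0]
grip_width: 0.0913
```

play_rows(
  targets=[
    [-1,49,-6,-5,0],
  ],
)

```text
t: 6.55
eef_pos: [0.451, 0.5542, 0.9461]
tool_rot: [0.683, -0.41, -0.604, -0.013]
wrist_force: [-0.5, 0.1, -0.5]
grip_width: 0.0913
```

play_rows(
  targets=[
    [-1,49,-6,-5,0],
  ],
)

```text
t: 6.65
eef_pos: [0.4525, 0.5556, 0.956]
tool_rot: [0.682, -0.4, -0.611, -0.026]
wrist_force: [0.3, -0.5, 0.5]
grip_width: 0.0912
```

play_rows(
  targets=[
    [-1,49,-6,-5,0],
  ],
)

```text
t: 6.75
eef_pos: [0.4532, 0.5559, 0.9668]
tool_rot: [0.681, -0.391, -0.618, -0.039]
wrist_force: [-0.0, 0.5, -0.4]
grip_width: 0.0915
```

play_rows(
  targets=[
    [-1,49,-6,-5,0],
  ],
)

```text
t: 6.85
eef_pos: [0.453, 0.5551, 0.9783]
tool_rot: [0.68, -0.381, -0.625, -0.052]
wrist_force: [1.3, -0.4, 0.6]
grip_width: 0.0912
```

play_rows(
  targets=[
    [-1,49,-6,-5,0],
  ],
)

```text
t: 6.95
eef_pos: [0.4521, 0.5534, 0.9903]
tool_rot: [0.678, -0.371, -0.631, -0.065]
wrist_force: [0.5, 0.3, 0.6]
grip_width: 0.0911
```

play_rows(
  targets=[
    [-1,49,-6,-5,0],
  ],
)

```text
t: 7.05
eef_pos: [0.4505, 0.5506, 1.0028]
tool_rot: [0.676, -0.361, -0.637, -0.078]
wrist_force: [-0.3, -0.0, 0.9]
grip_width: 0.0913
```

play_rows(
  targets=[
    [-1,49,-6,-5,0],
  ],
)

```text
t: 7.15
eef_pos: [0.448, 0.5469, 1.0158]
tool_rot: [0.674, -0.351, -0.643, -0.09]
wrist_force: [-0.3, 0.3, 0.1]
grip_width: 0.0911
```

play_rows(
  targets=[
    [-1,49,-6,-5,0],
  ],
)

```text
t: 7.25
eef_pos: [0.4449, 0.5423, 1.0292]
tool_rot: [0.672, -0.341, -0.649, -0.103]
wrist_force: [-0.0, 1.1, 0.3]
grip_width: 0.0911
```

```bash
python3 st.py
```

```text
7.25 [0.734, 0.263, 0.221, 0.166, 1.426, -0.162] [0.4449 0.5423 1.0292] 
 [[ 0.1359  0.5815 -0.8021]
 [ 0.3053  0.7456  0.5923]
 [ 0.9425 -0.3254 -0.0762]] 
elev -18.99 head 52.0 r 0.701 F [-0.   1.1  0.3] w 0.0911
```

play_rows(
  targets=[
    [-1,50,3,-6,0],
  ],
)

```text
t: 7.35
eef_pos: [0.4455, 0.5416, 1.0407]
tool_rot: [0.669, -0.331, -0.655, -0.116]
wrist_force: [0.2, -0.3, 0.4]
grip_width: 0.0915
```

play_rows(
  targets=[
    [-1,50,3,-6,0],
  ],
)

```text
t: 7.45
eef_pos: [0.447, 0.5413, 1.0502]
tool_rot: [0.667, -0.321, -0.66, -0.129]
wrist_force: [0.4, -0.0, 0.3]
grip_width: 0.0917
```

play_rows(
  targets=[
    [-1,50,3,-6,0],
  ],
)

```text
t: 7.55
eef_pos: [0.4471, 0.5395, 1.061]
tool_rot: [-0.664, 0.311, 0.665, 0.141]
wrist_force: [-0.3, 0.0, -0.1]
grip_width: 0.091
```

play_rows(
  targets=[
    [-1,50,3,-6,0],
  ],
)

```text
t: 7.65
eef_pos: [0.4461, 0.5365, 1.0726]
tool_rot: [-0.661, 0.301, 0.67, 0.153]
wrist_force: [-0.5, -0.9, 0.6]
grip_width: 0.091
```

play_rows(
  targets=[
    [-1,50,3,-6,0],
  ],
)

```text
t: 7.75
eef_pos: [0.4442, 0.5324, 1.0847]
tool_rot: [-0.658, 0.291, 0.675, 0.166]
wrist_force: [-0.5, -0.4, -0.6]
grip_width: 0.0909
```

play_rows(
  targets=[
    [-1,50,3,-6,0],
  ],
)

```text
t: 7.85
eef_pos: [0.4414, 0.5272, 1.0972]
tool_rot: [-0.654, 0.28, 0.68, 0.178]
wrist_force: [-0.1, -1.1, 0.0]
grip_width: 0.0913
```

play_rows(
  targets=[
    [-1,50,3,-6,0],
  ],
)

```text
t: 7.95
eef_pos: [0.4379, 0.5212, 1.1099]
tool_rot: [-0.651, 0.27, 0.684, 0.19]
wrist_force: [0.3, -0.2, 0.8]
grip_width: 0.0913
```

play_rows(
  targets=[
    [-1,50,3,-6,0],
  ],
)

```text
t: 8.05
eef_pos: [0.4336, 0.5141, 1.1229]
tool_rot: [-0.647, 0.26, 0.688, 0.201]
wrist_force: [-0.1, -0.5, -0.8]
grip_width: 0.0907
```

```bash
python3 st.py
```

```text
8.05 [0.698, 0.213, 0.221, 0.219, 1.206, -0.173] [0.4336 0.5141 1.1229] 
 [[-0.0273  0.6186 -0.7852]
 [ 0.0973  0.7834  0.6138]
 [ 0.9949 -0.0597 -0.0815]] 
elev -3.42 head 51.7 r 0.673 F [-0.1 -0.5 -0.8] w 0.0907
```

play_rows(
  targets=[
    [-1,50,3,-6,0],
  ],
)

```text
t: 8.15
eef_pos: [0.4286, 0.5063, 1.1361]
tool_rot: [-0.643, 0.25, 0.692, 0.213]
wrist_force: [0.2, 0.2, 0.2]
grip_width: 0.0914
```

play_rows(
  targets=[
    [-1,0,0,0,0],
  ],
)

```text
t: 8.25
eef_pos: [0.4273, 0.5051, 1.1375]
tool_rot: [-0.643, 0.25, 0.692, 0.214]
wrist_force: [-0.5, -0.0, 0.5]
grip_width: 0.0916
```

```bash
python3 st.py; cat > ik.py <<'E'
from fk import *
P=np.load('P.npy')
C=np.array([[-1,0,0],[0,0,1],[0,1,0]],float)  # A6 @ C = M
lo=np.array([-2.91,-.82,.22,-1.22,.12,-3.08]);hi=np.array([2.91,2.16,2.67,4.37,2.79,3.08])
def ik(p,M,q0):
    def f(q):
        a,A=fk(q,P); return np.r_[(a-p)*3, R.from_matrix((A@C)@M.T).as_rotvec()]
    s=least_squares(f,np.clip(q0,lo+1e-4,hi-1e-4),bounds=(lo,hi)); return s.x,np.sqrt(2*s.cost)
E
python3 - <<'E'
from ik import *
from h import tool
from plant import sense
np.set_printoptions(suppress=True,precision=3)
s=sense();p,M=tool(s)
a,A=fk(s["qpos"],P);print((a-p)*1e3,(A@C-M).round(3).max())
h=M[:,1]*1;h[2]=0;h/=np.linalg.norm(h);left=np.array([-h[1],h[0],0]);up=np.array([0,0,1])
cup=np.array([.671,.16,.162]);pan=np.array([.58,-.338,.165])
for sg in (1,-1):
    for nm,c,s2 in (("cup",cup,sg),("cuphi",cup+[0,0,.2]-.1*h,sg),("panhi",pan+[0,0,.15],-sg),("pan",pan,-sg)):
        x=s2*left;M2=np.c_[x,h,np.cross(x,h)]
        sols=set()
        rng=np.random.default_rng(0)
        for k in range(30):
            q,e=ik(c-.06*h,M2,rng.uniform(lo,hi) if k else s["qpos"])
            if e<1e-4: sols.add(tuple(q.round(2)))
        print(sg,nm,sorted(sols))
E
```

```text
8.25 [0.691, 0.2, 0.22, 0.227, 1.186, -0.174] [0.4273 0.5051 1.1375] 
 [[-0.049   0.6203 -0.7828]
 [ 0.0707  0.784   0.6168]
 [ 0.9963 -0.0251 -0.0822]] 
elev -1.44 head 51.6 r 0.662 F [-0.5 -0.   0.5] w 0.0916
[-0.111 -0.048  0.115] -0.0
1 cup [(np.float64(-0.34), np.float64(1.03), np.float64(1.92), np.float64(1.89), np.float64(1.51), np.float64(1.75))]
1 cuphi [(np.float64(-0.56), np.float64(0.6), np.float64(1.99), np.float64(1.67), np.float64(1.51), np.float64(2.12))]
1 panhi [(np.float64(-1.1), np.float64(0.88), np.float64(1.31), np.float64(1.31), np.float64(1.92), np.float64(-0.67))]
1 pan [(np.float64(-1.1), np.float64(1.1), np.float64(1.3), np.float64(1.24), np.float64(1.86), np.float64(-0.88))]
-1 cup [(np.float64(-0.34), np.float64(1.03), np.float64(1.92), np.float64(1.89), np.float64(1.51), np.float64(-1.39))]
-1 cuphi [(np.float64(-0.56), np.float64(0.6), np.float64(1.99), np.float64(1.67), np.float64(1.51), np.float64(-1.02))]
-1 panhi [(np.float64(-1.1), np.float64(0.88), np.float64(1.31), np.float64(1.31), np.float64(1.92), np.float64(2.47))]
-1 pan [(np.float64(-1.1), np.float64(1.1), np.float64(1.3), np.float64(1.24), np.float64(1.86), np.float64(2.26))]
```

```bash
python3 - <<'E'
from h import *
from plant import snapshot
import cv2
S=snapshot("side");T=snapshot("top")
def crop(p,c,r,w,hh,k):
    return cv2.resize(p["img"][r-hh:r+hh,c-w:c+w],None,fx=k,fy=k,interpolation=cv2.INTER_CUBIC)
a=crop(T,255,176,32,24,6);b=crop(S,317,161,32,24,6);c=crop(T,457,211,32,24,6);d=crop(S,374,312,32,24,6)
cv2.imwrite("pics/crop1.png",np.vstack([np.hstack([a,b]),np.hstack([c,d])]))
cv2.imwrite("pics/right.png",cv2.resize(T["img"][190:400,440:640],None,fx=3,fy=2.8))
E
```

```text
(no output)
```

View pics/crop1.png

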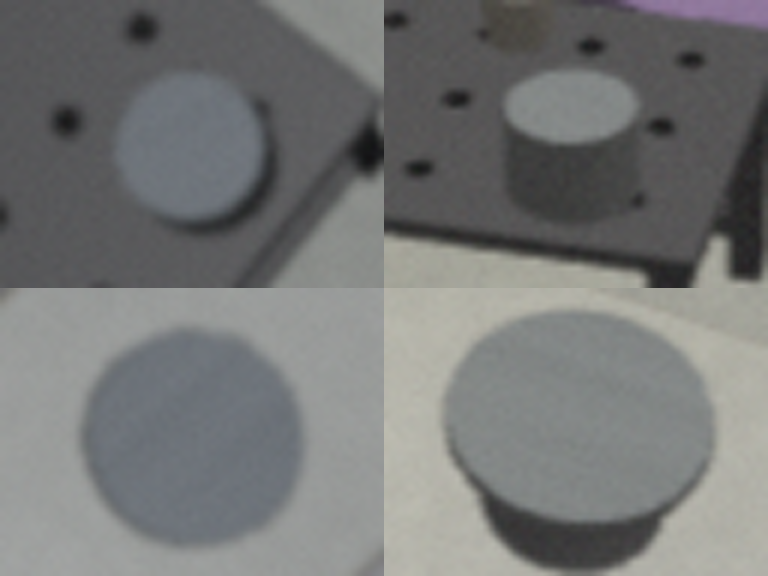

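View pics/right.png

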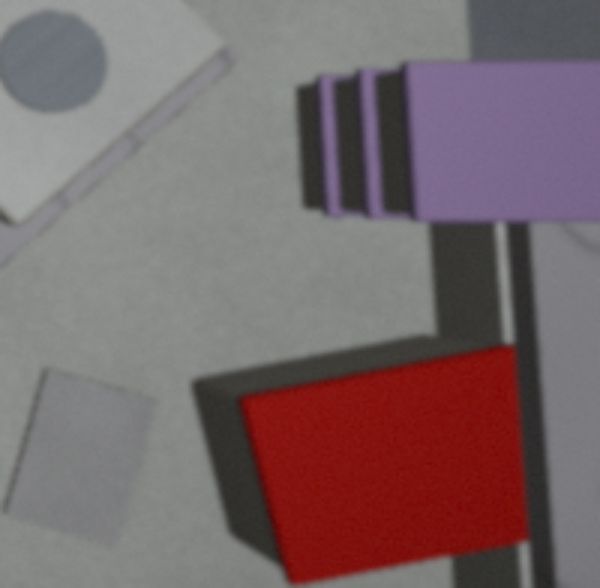

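```bash
python3 - <<'E'
from h import *
from plant import snapshot
S=snapshot("side");T=snapshot("top")
np.set_printoptions(suppress=True,precision=4)
for n,a,b,z in (("cup",(316.2-.4,154.7-.4),(255-.4,176.3-.4),.184),("pan",(374.7-.4,309.2-.4),(456.8-.4,211.8-.4),.14)):
    print(n,atz(S,a,z),atz(T,b,z))
print("redbase",atz(T,(504,326),0), "redtop",[atz(T,(520.7,331),z) for z in(.06,.1,.14)])
print("purple base", atz(T,(541,221),0),atz(T,(541,264),0), "top",[atz(T,(575,213),z)for z in (.1,.15,.2)])
print("jar", atz(T,(317,286),.06),"orange",atz(T,(311,210),.04),"stand corners",[atz(T,c,.14) for c in((286,169),(193,288))])
E
```

```text
cup [0.6687 0.1596 0.184 ] [0.6669 0.1585 0.184 ]
pan [ 0.5838 -0.3368  0.14  ] [ 0.5821 -0.333   0.14  ]
redbase [ 0.2869 -0.4842  0.    ] redtop [array([ 0.283 , -0.5053,  0.06  ]), array([ 0.2892, -0.4903,  0.1   ]), array([ 0.2953, -0.4754,  0.14  ])]
purple base [ 0.5663 -0.597   0.    ] [ 0.4502 -0.5907  0.    ] top [array([ 0.5798, -0.6406,  0.1   ]), array([ 0.5758, -0.6159,  0.15  ]), array([ 0.5719, -0.5912,  0.2   ])]
jar [0.397  0.0122 0.06  ] orange [0.5963 0.0281 0.04  ] stand corners [array([0.6908, 0.0867, 0.14  ]), array([0.3981, 0.313 , 0.14  ])]
```

```bash
cat > path.py <<'E'
from ik import *
def ori(az,el,rollx):  # rollx: +1 x=left, -1 x=right, or angle deg from left about heading
    a,e=np.radians(az),np.radians(el)
    h=np.array([np.cos(a)*np.cos(e),np.sin(a)*np.cos(e),np.sin(e)]);l=np.array([-np.sin(a),np.cos(a),0]);u=np.cross(h,l)
    t=np.radians(rollx); x=np.cos(t)*l+np.sin(t)*u   # 0:left 90:up 180:right
    return np.c_[x,h,np.cross(x,h)]
def follow(q,segs,n=12,show=True):
    p,A=fk(q,P);M=A@C
    for p2,M2 in segs:
        p2=np.array(p2); rv=R.from_matrix(M2@M.T).as_rotvec()
        bad=0
        for i in range(1,n+1):
            Mi=R.from_rotvec(rv*i/n).as_matrix()@M
            q0=q; q,e=ik(p+(p2-p)*i/n,Mi,q); bad=max(bad,e)
        wr=fk(q,P)[0]-.27*M2[:,1]
        print(p2.round(3),q.round(2),"err %.4f"%bad,"wrist",wr.round(2))
        p,M=p2,M2
    return q
E
python3 - <<'E'
from path import *
from plant import sense
np.set_printoptions(suppress=True,precision=3)
q=sense()["qpos"]; p=fk(q,P)[0]
h=np.array([np.cos(np.radians(51.6)),np.sin(np.radians(51.6)),0])
cup=np.array([.668,.159,.164])
for side in (180,0):
    print("side",side)
    M=ori(51.6,-1.44,side)
    segs=[(p,M),((.45,.3,.9),M),((.5,.05,.5),M),(cup-.2*h+[0,0,.05],M),(cup-.06*h,M),(cup-.06*h+[0,0,.2],M)]
    Mf=ori(51.6,-1.44,90);Mg=ori(51.6,-1.44,180-side)
    segs+=[(segs[-1][0],Mf),(segs[-1][0],Mg),((.7,-.2,.33),Mg),((.85,-.4,.33),Mg)]
    q1=follow(q,segs)
    pan=np.array([.583,-.335,.166])
    for az in (20,10,0,-10):
        h2=ori(az,0,0)[:,1]
        try: follow(q1,[((.7,-.35,.35),ori(az,0,180-side)),(pan-.06*h2+[0,0,.08],ori(az,0,180-side)),(pan-.06*h2,ori(az,0,180-side))])
        except Exception as e: print(e)
E
```

```text
side 180
[0.43  0.507 1.134] [0.69 0.2  0.23 0.23 1.17 1.48] err 0.0000 wrist [0.26 0.3  1.14]
[0.45 0.3  0.9 ] [ 0.09 -0.19  1.3   1.15  0.92  0.61] err 0.0000 wrist [0.28 0.09 0.91]
[0.5  0.05 0.5 ] [-0.63  0.23  2.01  1.58  1.52 -0.67] err 0.0000 wrist [ 0.33 -0.16  0.51]
[0.544 0.002 0.214] [-0.66  0.92  2.05  1.58  1.54 -1.4 ] err 0.0000 wrist [ 0.38 -0.21  0.22]
[0.631 0.112 0.164] [-0.35  1.02  1.93  1.88  1.48 -1.38] err 0.0000 wrist [ 0.46 -0.1   0.17]
[0.631 0.112 0.364] [-0.35  0.6   1.91  1.82  1.36 -0.96] err 0.0000 wrist [ 0.46 -0.1   0.37]
[0.631 0.112 0.364] [-0.35  0.6   1.91  1.82  1.36 -2.53] err 0.0000 wrist [ 0.46 -0.1   0.37]
[0.631 0.112 0.364] [-0.26  0.36  1.6   1.29  1.09 -3.08] err 0.5649 wrist [ 0.5  -0.09  0.46]
[ 0.7  -0.2   0.33] [-0.72  0.84  1.    1.36  1.71 -3.08] err 0.5760 wrist [ 0.6  -0.45  0.4 ]
[ 0.85 -0.4   0.33] [-0.8   1.23  0.32  1.54  1.75 -3.08] err 0.4723 wrist [ 0.7  -0.63  0.34]
[ 0.7  -0.35  0.35] [-0.86  0.68  1.2   1.37  1.24 -3.08] err 0.4843 wrist [ 0.49 -0.47  0.41]
[ 0.527 -0.356  0.246] [-1.05  0.62  1.43  1.23  1.35 -3.08] err
[... 2413 characters left out ...]
 [ 0.26 -0.39  0.25]
[ 0.524 -0.345  0.166] [-1.13  1.03  1.94  1.84  1.52 -1.4 ] err 0.0000 wrist [ 0.26 -0.39  0.17]
[ 0.7  -0.35  0.35] [-0.8   0.69  1.73  2.2   1.09 -1.01] err 0.0000 wrist [ 0.43 -0.35  0.35]
[ 0.523 -0.335  0.246] [-1.08  0.86  2.08  2.06  1.48 -1.4 ] err 0.0000 wrist [ 0.25 -0.34  0.25]
[ 0.523 -0.335  0.166] [-1.08  1.05  2.06  2.07  1.56 -1.54] err 0.0000 wrist [ 0.25 -0.33  0.17]
[ 0.7  -0.35  0.35] [-0.73  0.67  1.79  2.47  1.01 -1.17] err 0.0000 wrist [ 0.43 -0.3   0.35]
[ 0.524 -0.325  0.246] [-0.99  0.88  2.19  2.33  1.52 -1.52] err 0.0000 wrist [ 0.26 -0.28  0.25]
[ 0.524 -0.325  0.166] [-0.99  1.08  2.16  2.32  1.64 -1.65] err 0.0000 wrist [ 0.26 -0.28  0.17]
```

play_rows(
  targets=[
    [-1,-3.6,-2,-1.8,8.5],
    [-1,-7.2,-4,-3.6,17],
    [-1,-10.8,-6,-5.4,25.5],
    [-1,-14.4,-8,-7.2,34],
    [-1,-18,-10,-9,42.5],
  ],
)

```text
t: 8.95
eef_pos: [0.445, 0.3641, 0.97]
tool_rot: [0.835, -0.168, -0.442, -0.283]
wrist_force: [0.2, 1.1, 0.6]
grip_width: 0.0912
```

play_rows(
  targets=[
    [-1,0,0,0,8.5],
    [-1,0,0,0,17],
    [-1,0,0,0,25.5],
    [-1,0,0,0,34],
    [-1,0,0,0,42.5],
  ],
)

```text
t: 9.45
eef_pos: [0.4457, 0.3653, 0.9713]
tool_rot: [0.938, -0.054, -0.109, -0.324]
wrist_force: [-0.3, 0.6, 0.4]
grip_width: 0.0914
```

```bash
python3 st.py
```

```text
9.45 [0.308, -0.121, 1.062, 0.829, 0.862, 0.689] [0.4457 0.3653 0.9713] 
 [[ 0.7662  0.6197 -0.1698]
 [-0.5959  0.7842  0.1731]
 [ 0.2404 -0.0314  0.9702]] 
elev -1.8 head 51.7 r 0.576 F [-0.3  0.6  0.4] w 0.0914
```

play_rows(
  targets=[
    [-1,0,-2,-4,8],
    [-1,0,-4,-8,9.7],
    [-1,0,-4,-8,9.7],
  ],
)

```text
t: 9.75
eef_pos: [0.4356, 0.3184, 0.8874]
tool_rot: [0.944, -0.031, -0.028, -0.328]
wrist_force: [1.1, 1.1, -0.2]
grip_width: 0.0912
```

```bash
python3 st.py; cat > go.py <<'E'
import sys
from h import *
from plant import sense
p,M=tool(sense()); t=np.array(eval(sys.argv[1])); d=t-p
print("tool cm",(100*M.T@d).round(2),"dist",np.linalg.norm(d).round(3))
E
python3 go.py "(.5,.05,.5)"
```

```text
9.75 [0.161, -0.202, 1.333, 1.091, 0.862, 0.566] [0.4356 0.3184 0.8874] 
 [[ 0.7835  0.6206 -0.032 ]
 [-0.6172  0.7832  0.0757]
 [ 0.072  -0.0396  0.9966]] 
elev -2.27 head 51.6 r 0.54 F [ 1.1  1.1 -0.2] w 0.0912
tool cm [ 18.82 -15.49 -40.85] dist 0.476
```

play_rows(
  targets=[
    [-1,1.9,-1.5,-4.1,0],
    [-1,3.8,-3,-8.2,0],
    [-1,5.7,-4.5,-12.3,0],
    [-1,7.6,-6,-16.4,0],
    [-1,9.5,-7.5,-20.5,0],
  ],
)

```text
t: 10.25
eef_pos: [0.4719, 0.1864, 0.7014]
tool_rot: [0.944, -0.028, -0.034, -0.327]
wrist_force: [0.3, 0.4, -0.9]
grip_width: 0.0913
```

play_rows(
  targets=[
    [-1,1.9,-1.5,-4.1,0],
    [-1,3.8,-3,-8.2,0],
    [-1,5.7,-4.5,-12.3,0],
    [-1,7.6,-6,-16.4,0],
    [-1,9.5,-7.5,-20.5,0],
  ],
)

```text
t: 10.75
eef_pos: [0.5096, 0.0536, 0.5061]
tool_rot: [0.944, -0.028, -0.034, -0.327]
wrist_force: [0.3, -0.2, -0.9]
grip_width: 0.0913
```

```bash
python3 st.py;  python3 go.py "(.544,.002,.214)"
```

```text
10.75 [-0.603, 0.225, 1.984, 1.584, 1.501, -0.721] [0.5096 0.0536 0.5061] 
 [[ 0.7843  0.6187 -0.0456]
 [-0.6149  0.785   0.0753]
 [ 0.0824 -0.031   0.9961]] 
elev -1.78 head 51.8 r 0.512 F [ 0.3 -0.2 -0.9] w 0.0913
tool cm [  3.46  -1.01 -29.64] dist 0.299
```

play_rows(
  targets=[
    [-1,0.6,-0.2,-4.8,4.7],
    [-1,1.2,-0.4,-9.6,4.7],
    [-1,1.8,-0.6,-14.4,4.7],
    [-1,2.4,-0.8,-19.2,4.7],
    [-1,3,-1,-24,4.7],
  ],
)

```text
t: 11.25
eef_pos: [0.5376, 0.0105, 0.2679]
tool_rot: [0.945, -0.015, 0.005, -0.327]
wrist_force: [1.3, 0.5, 0.4]
grip_width: 0.091
```

play_rows(
  targets=[
    [-1,0,0,-3,0],
    [-1,0,0,-4.5,0],
    [-1,0,0,-4.5,0],
  ],
)

```text
t: 11.55
eef_pos: [0.5365, 0.0096, 0.2229]
tool_rot: [0.945, -0.014, 0.007, -0.327]
wrist_force: [-0.0, -0.1, 0.4]
grip_width: 0.0913
```

```bash
python3 st.py;  python3 go.py "(.544,.002,.19)"; python3 - <<'E'
from plant import snapshot
import cv2,numpy as np
S=snapshot("side");T=snapshot("top")
cv2.imwrite("pics/pre1.png",np.vstack([cv2.resize(S["img"][100:300,170:450],None,fx=2,fy=1.5),cv2.resize(T["img"][100:300,170:450],None,fx=2,fy=1.5)]))
E
```

```text
11.55 [-0.653, 0.893, 2.072, 1.578, 1.538, -1.391] [0.5365 0.0096 0.2229] 
 [[ 0.7859  0.618   0.0219]
 [-0.6184  0.7855  0.0224]
 [-0.0034 -0.0311  0.9995]] 
elev -1.78 head 51.8 r 0.537 F [-0.  -0.1  0.4] w 0.0913
tool cm [ 1.07 -0.03 -3.29] dist 0.035
```

View pics/pre1.png

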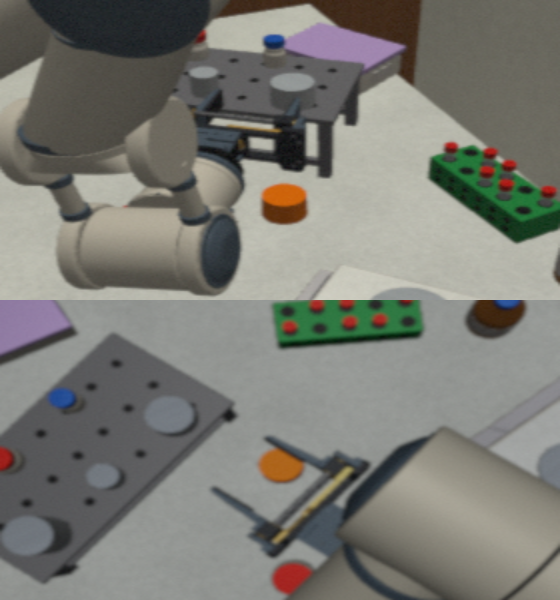

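```bash
python3 go.py "(.668-.1*.618,.159-.1*.7855,.167)"; python3 go.py "(.668-.061*.618,.159-.061*.7855,.1655)"
```

```text
tool cm [ 1.14 10.05 -5.54] dist 0.115
tool cm [ 1.14 13.95 -5.58] dist 0.151
```

play_rows(
  targets=[
    [-1,0.6,1,-2.8,0],
    [-1,1.1,3,-5.6,0],
    [-1,1.1,5,-5.6,0],
    [-1,1.1,5,-5.6,0],
  ],
)

```text
t: 12.05
eef_pos: [0.5749, 0.0427, 0.1687]
tool_rot: [0.945, -0.014, 0.005, -0.327]
wrist_force: [-0.1, 0.1, -0.9]
grip_width: 0.0912
```

```bash
python3 st.py;  python3 go.py "(.668-.061*.618,.159-.061*.7855,.1655)"; python3 - <<'E'
from plant import snapshot,boxes_of
from h import *
import cv2,numpy as np
S=snapshot("side");T=snapshot("top");W=snapshot("wrist")
cv2.imwrite("pics/pre2.png",np.vstack([cv2.resize(S["img"][100:300,170:450],None,fx=2,fy=1.4),cv2.resize(T["img"][100:300,170:450],None,fx=2,fy=1.4)]))
cv2.imwrite("pics/pre2w.png",W["img"])
print(np.round(proj(W,(.668,.159,.184)),1),np.round(proj(W,(.668,.159,.162)),1))
E
```

```text
12.05 [-0.539, 1.012, 2.005, 1.693, 1.526, -1.447] [0.5749 0.0427 0.1687] 
 [[ 0.7864  0.6175  0.0184]
 [-0.6177  0.786   0.0233]
 [-0.     -0.0297  0.9996]] 
elev -1.7 head 51.8 r 0.577 F [-0.1  0.1 -0.9] w 0.0912
tool cm [ 0.13  8.8  -0.06] dist 0.088
[316.  187.9] [316.  213.1]
```

View pics/pre2.png

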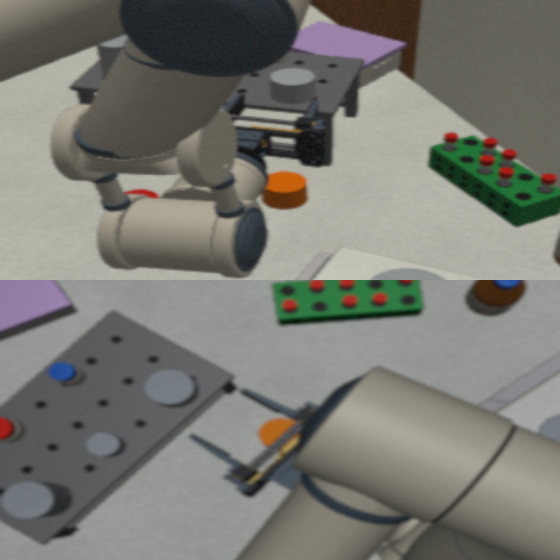

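View pics/pre2w.png

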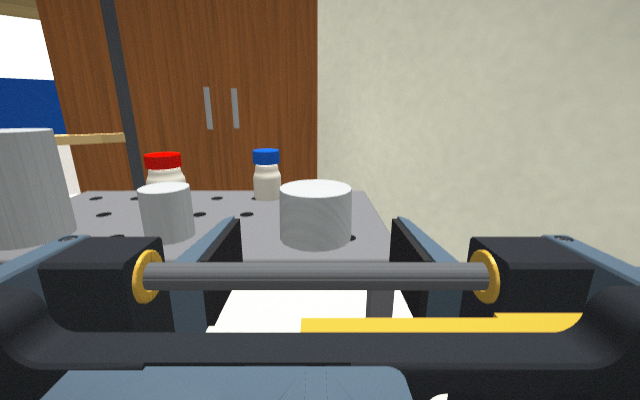

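The wrist view shows the cup at (315,190) at its top face, where I predicted (316,188), and centred between the fingers at columns 240 and 390. Advancing.

play_rows(
  targets=[
    [-1,0.1,2.5,0,0],
    [-1,0.1,5,0,0],
    [-1,0.1,7,0,0],
    [-1,0.1,8.7,0,0],
    [-1,0.1,8.7,0,0],
  ],
)

```text
t: 12.7
eef_pos: [0.6291, 0.1094, 0.1666]
tool_rot: [0.945, -0.014, 0.005, -0.328]
wrist_force: [-1.3, -0.8, 0.3]
grip_width: 0.0912
```

```bash
python3 st.py;  python3 go.py "(.668-.061*.618,.159-.061*.7855,.1655)"; python3 - <<'E'
from plant import snapshot,boxes_of
from h import *
import cv2,numpy as np
W=snapshot("wrist")
cv2.imwrite("pics/pre3w.png",W["img"])
E
```

```text
12.7 [-0.353, 1.008, 1.928, 1.873, 1.479, -1.375] [0.6291 0.1094 0.1666] 
 [[ 0.7854  0.6187  0.0181]
 [-0.619   0.785   0.0232]
 [ 0.0002 -0.0295  0.9996]] 
elev -1.69 head 51.8 r 0.639 F [-1.3 -0.8  0.3] w 0.0912
tool cm [-0.01  0.21 -0.1 ] dist 0.002
```

View pics/pre3w.png

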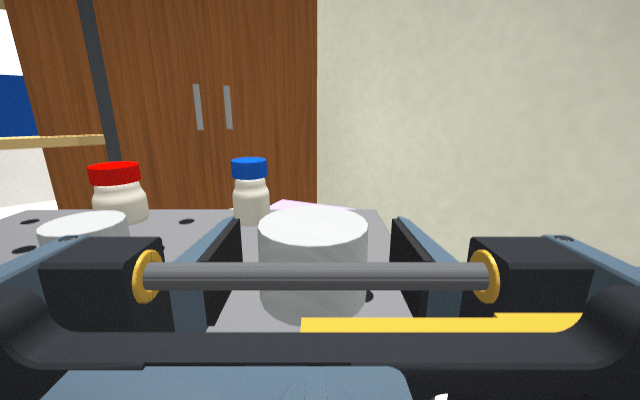

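The cup (col 312) sits between the pads. Closing.

play_rows(
  targets=[
    [1,0,0.1,0,0],
    [1,0,0.1,0,0],
    [1,0,0.1,0,0],
    [1,0,0.1,0,0],
    [1,0,0.1,0,0],
  ],
  force=25,
)

```text
t: 13.25
eef_pos: [0.6293, 0.1091, 0.1655]
tool_rot: [0.944, -0.014, 0.006, -0.328]
wrist_force: [-1.1, -1.3, 0.7]
grip_width: 0.0596
```

play_rows(
  targets=[
    [1,0,0,0,0],
    [1,0,0,1,0],
    [1,0,0,2,0],
  ],
)

```text
t: 13.55
eef_pos: [0.6297, 0.1099, 0.1861]
tool_rot: [0.944, -0.014, 0.006, -0.328]
wrist_force: [-0.5, 0.3, -0.9]
grip_width: 0.0601
```

```bash
python3 st.py; python3 - <<'E'
from plant import snapshot,boxes_of
from h import *
import cv2,numpy as np
W=snapshot("wrist")
cv2.imwrite("pics/gr4w.png",W["img"])
E
```

```text
13.55 [-0.352, 0.966, 1.936, 1.872, 1.467, -1.34] [0.6297 0.1099 0.1861] 
 [[ 0.7845  0.6198  0.0207]
 [-0.6202  0.7842  0.0224]
 [-0.0023 -0.0304  0.9995]] 
elev -1.74 head 51.7 r 0.639 F [-0.5  0.3 -0.9] w 0.0601
```

View pics/gr4w.png

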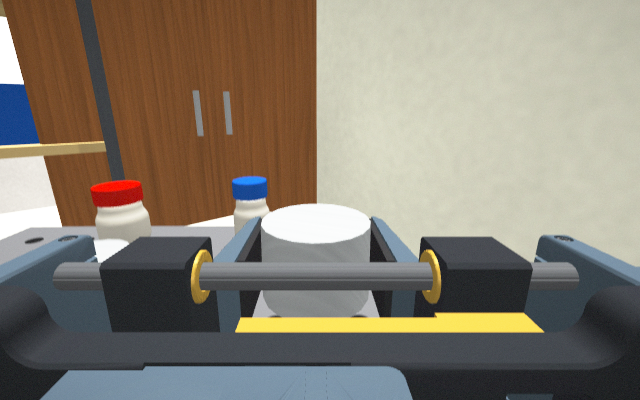

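play_rows(
  targets=[
    [1,0,0,4,0],
    [1,0,0,8,0],
    [1,0,0,12,0],
    [1,2,-1,15,0],
    [1,5,-3,15,0],
  ],
)

```text
t: 14.1
eef_pos: [0.6528, 0.0601, 0.3411]
tool_rot: [0.945, -0.014, 0.003, -0.327]
wrist_force: [0.7, -0.8, -1.5]
grip_width: 0.0602
```

```bash
python3 st.py;  python3 go.py "(.70,-.2,.32)"; python3 go.py "(.9,-.37,.3)"
```

```text
14.1 [-0.429, 0.663, 1.834, 1.744, 1.406, -0.94] [0.6528 0.0601 0.3411] 
 [[ 0.7863  0.6176  0.0151]
 [-0.6178  0.786   0.0244]
 [ 0.0032 -0.0285  0.9996]] 
elev -1.63 head 51.8 r 0.656 F [ 0.7 -0.8 -1.5] w 0.0602
tool cm [ 19.78 -17.47  -2.67] dist 0.265
tool cm [ 46.   -18.42  -4.78] dist 0.498
```

play_rows(
  targets=[
    [1,4,-3.4,-0.4,0],
    [1,8,-6.8,-0.8,0],
    [1,12,-10.2,-1.2,0],
    [1,16,-13.6,-1.6,0],
    [1,20,-16,-2,0],
  ],
)

```text
t: 14.6
eef_pos: [0.7079, -0.1865, 0.3218]
tool_rot: [0.944, -0.014, 0.006, -0.328]
wrist_force: [0.8, 0.4, -1.1]
grip_width: 0.0591
```

play_rows(
  targets=[
    [1,4.5,0,-0.4,0],
    [1,9,0,-0.8,0],
    [1,13.5,0,-1.2,0],
    [1,18,0,-1.6,0],
    [1,22,0,-2,0],
  ],
)

```text
t: 15.1
eef_pos: [0.8816, -0.322, 0.3014]
tool_rot: [0.944, -0.014, 0.006, -0.328]
wrist_force: [1.4, -0.1, -1.5]
grip_width: 0.0602
```

```bash
python3 st.py;  python3 go.py "(.9,-.37,.3)"
```

```text
15.1 [-0.714, 1.133, 0.66, 1.531, 1.608, -0.222] [ 0.8816 -0.322   0.3014] 
 [[ 0.7844  0.6199  0.0203]
 [-0.6202  0.7841  0.0229]
 [-0.0017 -0.0305  0.9995]] 
elev -1.75 head 51.7 r 0.939 F [ 1.4 -0.1 -1.5] w 0.0602
tool cm [ 4.42 -2.62 -0.22] dist 0.051
```

play_rows(
  targets=[
    [1,50,4,0,0],
  ],
)

```text
t: 15.2
eef_pos: [0.9114, -0.3426, 0.3003]
tool_rot: [0.944, -0.014, 0.006, -0.328]
wrist_force: [0.9, -1.1, -0.8]
grip_width: 0.0599
```

play_rows(
  targets=[
    [1,50,4,0,0],
  ],
)

```text
t: 15.3
eef_pos: [0.937, -0.3593, 0.3003]
tool_rot: [0.944, -0.014, 0.006, -0.331]
wrist_force: [0.5, -1.9, -0.9]
grip_width: 0.0599
```

play_rows(
  targets=[
    [1,50,4,0,0],
  ],
)

```text
t: 15.4
eef_pos: [0.953, -0.3684, 0.2971]
tool_rot: [0.939, -0.012, 0.008, -0.343]
wrist_force: [-10.9, 6.0, 16.1]
grip_width: 0.0597
```

play_rows(
  targets=[
    [1,50,4,0,0],
  ],
)

```text
t: 15.5
eef_pos: [0.9612, -0.3727, 0.2898]
tool_rot: [0.933, -0.011, 0.01, -0.36]
wrist_force: [0.4, 0.5, -1.6]
grip_width: 0.0596
```

play_rows(
  targets=[
    [1,50,6,0,0],
  ],
)

```text
t: 15.6
eef_pos: [0.9699, -0.3779, 0.2921]
tool_rot: [0.926, -0.012, 0.006, -0.377]
wrist_force: [0.9, -0.4, 0.1]
grip_width: 0.0602
```

```bash
python3 st.py
```

```text
15.6 [-0.697, 1.318, 0.223, 1.542, 1.497, 0.034] [ 0.9699 -0.3779  0.2921] 
 [[ 0.7163  0.6975  0.0197]
 [-0.6978  0.7161  0.0172]
 [-0.0021 -0.026   0.9997]] 
elev -1.49 head 45.8 r 1.041 F [ 0.9 -0.4  0.1] w 0.0602
```

```bash
python3 - <<'E'
from plant import snapshot
import cv2,numpy as np
S=snapshot("side");T=snapshot("top")
cv2.imwrite("pics/h5.png",np.vstack([S["img"],T["img"]])[:, :][::1]); 
cv2.imwrite("pics/h5.png",np.hstack([cv2.resize(S["img"],(400,250)),cv2.resize(T["img"],(400,250))]))
E
```

```text
(no output)
```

View pics/h5.png

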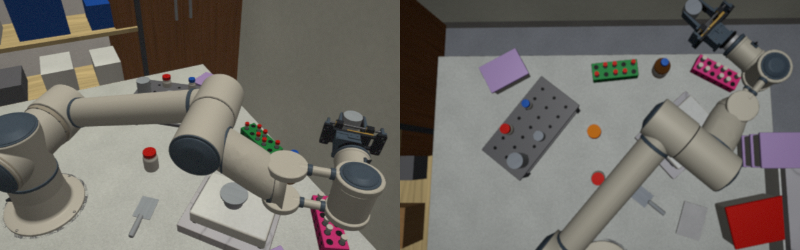

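play_rows(
  targets=[
    [1,49,10,0,0],
  ],
)

```text
t: 15.8
eef_pos: [0.9789, -0.381, 0.293]
tool_rot: [0.92, -0.011, 0.004, -0.392]
wrist_force: [0.6, -0.4, -0.7]
grip_width: 0.06
```

play_rows(
  targets=[
    [1,49,10,0,0],
  ],
)

```text
t: 15.9
eef_pos: [0.988, -0.385, 0.291]
tool_rot: [0.913, -0.011, 0.003, -0.408]
wrist_force: [-0.4, -0.2, -0.2]
grip_width: 0.0598
```

play_rows(
  targets=[
    [1,49,12,0,0],
  ],
)

```text
t: 16.0
eef_pos: [0.9965, -0.3892, 0.2891]
tool_rot: [0.906, -0.01, 0.003, -0.424]
wrist_force: [0.9, 0.5, -0.8]
grip_width: 0.0603
```

play_rows(
  targets=[
    [1,49,12,0,0],
  ],
)

```text
t: 16.1
eef_pos: [1.004, -0.3944, 0.2875]
tool_rot: [0.898, -0.01, 0.002, -0.439]
wrist_force: [0.6, -0.7, -1.2]
grip_width: 0.0602
```

play_rows(
  targets=[
    [1,48,14,0,0],
  ],
)

```text
t: 16.2
eef_pos: [1.0113, -0.3998, 0.286]
tool_rot: [0.891, -0.009, 0.002, -0.455]
wrist_force: [-0.2, 0.3, 0.1]
grip_width: 0.0597
```

play_rows(
  targets=[
    [1,48,14,0,0],
  ],
)

```text
t: 16.3
eef_pos: [1.0178, -0.4059, 0.2846]
tool_rot: [0.883, -0.009, 0.001, -0.47]
wrist_force: [-0.4, -0.6, -1.1]
grip_width: 0.06
```

play_rows(
  targets=[
    [1,48,16,0,0],
  ],
)

```text
t: 16.4
eef_pos: [1.0239, -0.4123, 0.2833]
tool_rot: [0.875, -0.008, 0.001, -0.485]
wrist_force: [0.4, -1.1, -1.3]
grip_width: 0.0599
```

play_rows(
  targets=[
    [1,47,18,0,0],
  ],
)

```text
t: 16.5
eef_pos: [1.0302, -0.4181, 0.2821]
tool_rot: [0.866, -0.008, 0.001, -0.499]
wrist_force: [-0.6, 0.1, -0.6]
grip_width: 0.0597
```

play_rows(
  targets=[
    [1,47,18,0,0],
  ],
)

```text
t: 16.6
eef_pos: [1.0356, -0.4245, 0.281]
tool_rot: [0.858, -0.007, 0.0, -0.513]
wrist_force: [0.8, 0.2, -0.4]
grip_width: 0.0602
```

play_rows(
  targets=[
    [1,46,20,0,0],
  ],
)

```text
t: 16.7
eef_pos: [1.0408, -0.4311, 0.2799]
tool_rot: [0.85, -0.007, -0.0, -0.527]
wrist_force: [0.1, -0.0, -0.6]
grip_width: 0.0599
```

```bash
python3 st.py
```

```text
16.7 [-0.669, 1.336, 0.221, 1.552, 1.129, 0.013] [ 1.0408 -0.4311  0.2799] 
 [[ 0.4436  0.8962  0.0068]
 [-0.8962  0.4435  0.0117]
 [ 0.0074 -0.0112  0.9999]] 
elev -0.64 head 26.3 r 1.127 F [ 0.1 -0.  -0.6] w 0.0599
```

play_rows(
  targets=[
    [1,46,20,0,0],
  ],
)

```text
t: 16.8
eef_pos: [1.0451, -0.4383, 0.279]
tool_rot: [0.841, -0.006, -0.001, -0.541]
wrist_force: [0.5, -0.1, -0.4]
grip_width: 0.0599
```

play_rows(
  targets=[
    [1,46,20,0,0],
  ],
)

```text
t: 16.9
eef_pos: [1.0482, -0.4468, 0.2781]
tool_rot: [0.832, -0.006, -0.001, -0.554]
wrist_force: [-0.6, -0.4, -0.8]
grip_width: 0.0599
```

play_rows(
  targets=[
    [1,45,22,0,0],
  ],
)

```text
t: 17.0
eef_pos: [1.0513, -0.4551, 0.2773]
tool_rot: [0.823, -0.006, -0.001, -0.567]
wrist_force: [-0.3, 0.3, -1.8]
grip_width: 0.0599
```

play_rows(
  targets=[
    [1,45,22,0,0],
  ],
)

```text
t: 17.1
eef_pos: [1.0537, -0.464, 0.2764]
tool_rot: [0.815, -0.005, -0.001, -0.58]
wrist_force: [0.1, 0.5, 0.3]
grip_width: 0.0599
```

play_rows(
  targets=[
    [1,44,24,0,0],
  ],
)

```text
t: 17.2
eef_pos: [1.056, -0.4726, 0.2756]
tool_rot: [0.805, -0.005, -0.002, -0.593]
wrist_force: [-0.4, -0.7, -0.5]
grip_width: 0.0597
```

play_rows(
  targets=[
    [1,43,26,0,0],
  ],
)

```text
t: 17.3
eef_pos: [1.0586, -0.4802, 0.2748]
tool_rot: [0.796, -0.005, -0.002, -0.605]
wrist_force: [-0.1, -0.0, -1.2]
grip_width: 0.0597
```

play_rows(
  targets=[
    [1,42,27,0,0],
  ],
)

```text
t: 17.4
eef_pos: [1.061, -0.4876, 0.2742]
tool_rot: [0.787, -0.004, -0.002, -0.616]
wrist_force: [-0.6, -0.6, -0.8]
grip_width: 0.0595
```

play_rows(
  targets=[
    [1,41,28,0,0],
  ],
)

```text
t: 17.5
eef_pos: [1.0632, -0.495, 0.2734]
tool_rot: [0.778, -0.004, -0.002, -0.628]
wrist_force: [0.2, 0.3, -0.5]
grip_width: 0.0597
```

play_rows(
  targets=[
    [1,40,30,0,0],
  ],
)

```text
t: 17.6
eef_pos: [1.0654, -0.5018, 0.2728]
tool_rot: [0.769, -0.004, -0.003, -0.639]
wrist_force: [0.2, -0.2, -1.3]
grip_width: 0.06
```

play_rows(
  targets=[
    [1,40,30,0,0],
  ],
)

```text
t: 17.7
eef_pos: [1.0669, -0.509, 0.2722]
tool_rot: [0.76, -0.004, -0.003, -0.649]
wrist_force: [-0.4, -0.6, -0.4]
grip_width: 0.0594
```

play_rows(
  targets=[
    [1,40,30,0,0],
  ],
)

```text
t: 17.8
eef_pos: [1.0671, -0.5175, 0.2717]
tool_rot: [0.752, -0.004, -0.003, -0.66]
wrist_force: [0.7, 0.2, -0.6]
grip_width: 0.0597
```

play_rows(
  targets=[
    [1,40,30,0,0],
  ],
)

```text
t: 17.9
eef_pos: [1.0664, -0.5271, 0.2713]
tool_rot: [0.743, -0.003, -0.003, -0.67]
wrist_force: [-0.3, -0.3, -0.5]
grip_width: 0.0601
```

```bash
python3 st.py
```

```text
17.9 [-0.672, 1.348, 0.221, 1.568, 0.776, -0.005] [ 1.0664 -0.5271  0.2713] 
 [[ 0.1033  0.9946 -0.0003]
 [-0.9946  0.1033  0.0092]
 [ 0.0092 -0.0006  1.    ]] 
elev -0.04 head 5.9 r 1.189 F [-0.3 -0.3 -0.5] w 0.0601
```

play_rows(
  targets=[
    [1,38,32,0,0],
  ],
)

```text
t: 18.0
eef_pos: [1.0661, -0.5356, 0.2709]
tool_rot: [0.734, -0.003, -0.003, -0.679]
wrist_force: [0.7, -0.2, -1.1]
grip_width: 0.0602
```

play_rows(
  targets=[
    [1,38,32,0,0],
  ],
)

```text
t: 18.1
eef_pos: [1.0654, -0.544, 0.2706]
tool_rot: [0.725, -0.003, -0.003, -0.688]
wrist_force: [0.5, 0.1, -1.2]
grip_width: 0.0595
```

play_rows(
  targets=[
    [1,38,32,0,0],
  ],
)

```text
t: 18.2
eef_pos: [1.0638, -0.5534, 0.2704]
tool_rot: [0.717, -0.003, -0.004, -0.697]
wrist_force: [-0.3, -0.1, -1.6]
grip_width: 0.0603
```

play_rows(
  targets=[
    [1,38,32,0,0],
  ],
)

```text
t: 18.3
eef_pos: [1.0613, -0.5636, 0.2702]
tool_rot: [0.708, -0.003, -0.004, -0.706]
wrist_force: [0.4, -0.5, -0.3]
grip_width: 0.0596
```

play_rows(
  targets=[
    [1,-3,-3,3,0],
    [1,-5,-6,6,0],
  ],
)

```text
t: 18.5
eef_pos: [1.0142, -0.5234, 0.3116]
tool_rot: [0.709, -0.003, -0.002, -0.705]
wrist_force: [1.2, -1.7, 0.3]
grip_width: 0.06
```

```bash
python3 st.py; python3 - <<'E'
from path import *
from plant import sense
np.set_printoptions(suppress=True,precision=3)
q=sense()["qpos"]; p,A=fk(q,P);M=A@C;y=M[:,1]
az=np.degrees(np.arctan2(y[1],y[0]));el=np.degrees(np.arcsin(y[2]));h=y
pan=np.array([.583,-.335,.166]); a=pan-.06*h
follow(q,[((.85,-.4,.36),M),(a+[.1,0,.2],M),(a+[0,0,.19],M),(a+[0,0,.19],ori(az,el,270)),(a+[0,0,.19],ori(az,el,360)),(a,ori(az,el,0)),(a-.15*h,ori(az,el,0))])
E
```

```text
18.5 [-0.683, 1.159, 0.586, 1.776, 0.705, -0.275] [ 1.0142 -0.5234  0.3116] 
 [[ 0.0046  1.      0.0023]
 [-1.      0.0046  0.0066]
 [ 0.0066 -0.0024  1.    ]] 
elev -0.14 head 0.3 r 1.141 F [ 1.2 -1.7  0.3] w 0.06
[ 0.85 -0.4   0.36] [-0.69  0.82  1.31  2.13  0.86 -0.78] err 0.0000 wrist [ 0.58 -0.4   0.36]
[ 0.623 -0.335  0.366] [-0.89  0.61  1.88  2.14  1.18 -1.05] err 0.0000 wrist [ 0.35 -0.34  0.37]
[ 0.523 -0.335  0.356] [-1.08  0.6   2.05  2.01  1.34 -1.13] err 0.0000 wrist [ 0.25 -0.34  0.36]
[ 0.523 -0.335  0.356] [-1.08  0.6   2.05  2.01  1.34  0.44] err 0.0000 wrist [ 0.25 -0.34  0.36]
[ 0.523 -0.335  0.356] [-1.08  0.6   2.05  2.01  1.34  2.02] err 0.0000 wrist [ 0.25 -0.34  0.36]
[ 0.523 -0.335  0.166] [-1.08  1.05  2.06  2.06  1.55  1.6 ] err 0.0000 wrist [ 0.25 -0.34  0.17]
[ 0.373 -0.336  0.166] [-1.46  1.11  2.22  1.68  1.59  1.38] err 0.0000 wrist [ 0.1  -0.34  0.17]
```

play_rows(
  targets=[
    [1,-1.7,-4.4,0.8,0],
    [1,-3.4,-8.8,1.6,0],
    [1,-5.1,-13.2,2.4,0],
    [1,-6.8,-17.6,3.2,0],
    [1,-8.5,-22,4,0],
  ],
)

```text
t: 19.0
eef_pos: [0.7924, -0.4387, 0.3565]
tool_rot: [0.709, -0.003, -0.004, -0.705]
wrist_force: [0.5, -0.4, -0.3]
grip_width: 0.0596
```

play_rows(
  targets=[
    [1,-1.7,-4.4,0,0],
    [1,-3.4,-8.8,0,0],
    [1,-5.1,-13.2,0,0],
    [1,-6.8,-17.6,0,0],
    [1,-8.5,-22,0,0],
  ],
)

```text
t: 19.5
eef_pos: [0.5723, -0.3551, 0.355]
tool_rot: [0.709, -0.003, -0.004, -0.705]
wrist_force: [0.3, -1.4, -2.4]
grip_width: 0.0601
```

```bash
python3 st.py; python3 go.py "(.523,-.335,.36)"
```

```text
19.5 [-1.003, 0.624, 1.937, 2.056, 1.276, -1.075] [ 0.5723 -0.3551  0.355 ] 
 [[ 0.0055  1.     -0.0017]
 [-0.9999  0.0055  0.0102]
 [ 0.0102  0.0016  0.9999]] 
elev 0.09 head 0.3 r 0.674 F [ 0.3 -1.4 -2.4] w 0.0601
tool cm [-2.03 -4.92  0.52] dist 0.054
```

Now I combine the last small shift with the half roll.

play_rows(
  targets=[
    [1,-1,-2.5,0.3,8.5],
    [1,-2,-4.9,0.5,17],
    [1,-2,-4.9,0.5,25.5],
    [1,-2,-4.9,0.5,34],
    [1,-2,-4.9,0.5,42.5],
  ],
)

```text
t: 20.0
eef_pos: [0.5246, -0.3367, 0.3595]
tool_rot: [0.661, 0.255, 0.255, -0.658]
wrist_force: [-0.1, 0.4, -1.3]
grip_width: 0.0598
```

play_rows(
  targets=[
    [1,0,0,0,8.5],
    [1,0,0,0,17],
    [1,0,0,0,25.5],
    [1,0,0,0,34],
    [1,0,0,0,42.5],
  ],
)

```text
t: 20.5
eef_pos: [0.5248, -0.3365, 0.3594]
tool_rot: [0.524, 0.476, 0.478, -0.521]
wrist_force: [-0.9, 0.1, -1.0]
grip_width: 0.0594
```

play_rows(
  targets=[
    [1,0,0,0,8.5],
    [1,0,0,0,17],
    [1,0,0,0,25.5],
    [1,0,0,0,34],
    [1,0,0,0,42.5],
  ],
)

```text
t: 21.0
eef_pos: [0.5248, -0.3365, 0.3594]
tool_rot: [0.315, 0.632, 0.635, -0.313]
wrist_force: [0.4, 0.8, -1.3]
grip_width: 0.0597
```

play_rows(
  targets=[
    [1,0,0,0,8.5],
    [1,0,0,0,17],
    [1,0,0,0,25.5],
    [1,0,0,0,34],
    [1,0,0,0,42.5],
  ],
)

```text
t: 21.5
eef_pos: [0.5248, -0.3365, 0.3594]
tool_rot: [0.064, 0.702, 0.706, -0.063]
wrist_force: [0.6, 0.1, -0.7]
grip_width: 0.0598
```

play_rows(
  targets=[
    [1,0,0,0,8],
    [1,0,0,0,10],
    [1,0,0,0,10],
  ],
)

```text
t: 21.8
eef_pos: [0.5248, -0.3364, 0.3594]
tool_rot: [0.004, 0.705, 0.709, -0.003]
wrist_force: [0.1, 1.0, -0.8]
grip_width: 0.0596
```

```bash
python3 st.py; python3 go.py "(.523,-.335,.23)";python3 - <<'E'
from plant import snapshot
from h import *
import cv2
S=snapshot("side");T=snapshot("top");W=snapshot("wrist")
cv2.imwrite("pics/f6.png",np.vstack([np.hstack([cv2.resize(S["img"],(400,250)),cv2.resize(T["img"],(400,250))]),np.hstack([cv2.resize(W["img"],(400,250)),cv2.resize(S["img"][200:400,270:590],(400,250))])]))
E
```

```text
21.8 [-1.075, 0.591, 2.043, 2.007, 1.341, 2.018] [ 0.5248 -0.3364  0.3594] 
 [[-0.0056  1.      0.0013]
 [ 0.9999  0.0056 -0.0096]
 [-0.0096  0.0012 -1.    ]] 
elev 0.07 head 0.3 r 0.623 F [ 0.1  1.  -0.8] w 0.0596
tool cm [ 0.27 -0.2  12.94] dist 0.129
```

View pics/f6.png

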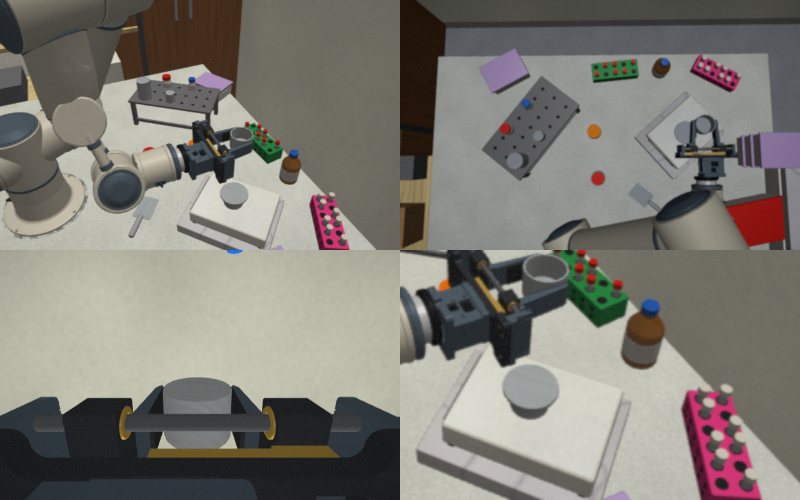

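The half roll is done. In the crop at lower right the cup's open mouth faces up at (545,270), and the wrist view shows it firm between the pads. Lowering above the pan.

play_rows(
  targets=[
    [1,0.1,-0.2,3,0.5],
    [1,0.1,-0.4,6,0.5],
    [1,0.1,-0.4,9,0.5],
    [1,0.1,-0.4,12,0.5],
    [1,0.1,-0.4,14,0.5],
  ],
)

```text
t: 22.45
eef_pos: [0.521, -0.3364, 0.2172]
tool_rot: [0.001, 0.705, 0.709, -0.0]
wrist_force: [0.6, -0.1, -1.0]
grip_width: 0.0599
```

play_rows(
  targets=[
    [1,0,0,1,0],
    [1,0,0,2,0],
    [1,0,0,2,0],
  ],
)

```text
t: 22.75
eef_pos: [0.5212, -0.3363, 0.1986]
tool_rot: [0.001, 0.705, 0.709, 0.0]
wrist_force: [0.1, -0.6, -1.0]
grip_width: 0.06
```

```bash
python3 st.py; python3 go.py "(.5202,-.3354,.1615)";python3 - <<'E'
from plant import snapshot
from h import *
import cv2
S=snapshot("side");T=snapshot("top")
p,M=tool(__import__('plant').sense())
c=p+.063*M[:,1]-.0016*M[:,2]; rim=c+[0,0,.022]
print("pred rim px",proj(S,rim).round(1),proj(T,rim).round(1),"pan px",proj(S,(.583,-.335,.14)).round(1),proj(T,(.583,-.335,.14)).round(1))
cs=S["img"][260:340,320:430];ct=T["img"][170:250,400:510]
cv2.imwrite("pics/f7.png",np.hstack([cv2.resize(cs,None,fx=3.6,fy=3.6,interpolation=2),cv2.resize(ct,None,fx=3.6,fy=3.6,interpolation=2)]))
E
```

```text
22.75 [-1.083, 0.973, 2.069, 2.05, 1.526, 1.659] [ 0.5212 -0.3363  0.1986] 
 [[-0.0065  1.      0.0012]
 [ 1.      0.0065 -0.0003]
 [-0.0003  0.0012 -1.    ]] 
elev 0.07 head 0.4 r 0.62 F [ 0.1 -0.6 -1. ] w 0.06
tool cm [ 0.09 -0.1   3.71] dist 0.037
pred rim px [376.8 279.7] [466.9 207.5] pan px [373.5 308.3] [457.2 211. ]
```

View pics/f7.png

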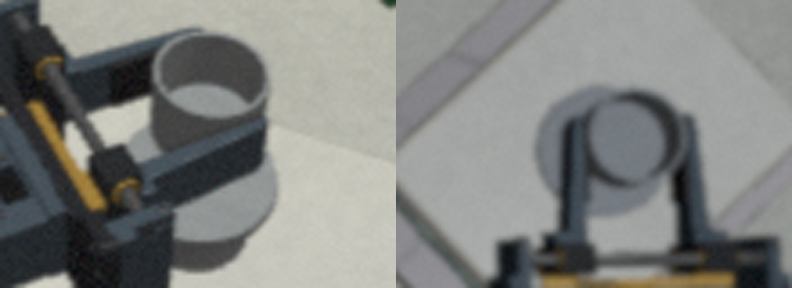

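Measured against predicted rim centres agree to about 1.5 px: side (378,281) against (377,280), top (466,208) against (467,207.5). Lowering the last part gently.

play_rows(
  targets=[
    [1,0.1,-0.1,1.5,0],
    [1,0.1,-0.1,2.6,0],
    [1,0.1,-0.1,3.2,0],
    [1,0.1,-0.1,3.4,0],
    [1,0.1,-0.1,3.4,0],
  ],
)

```text
t: 23.35
eef_pos: [0.5202, -0.3353, 0.1652]
tool_rot: [0.001, 0.705, 0.709, 0.0]
wrist_force: [0.7, -0.1, -1.0]
grip_width: 0.06
```

play_rows(
  targets=[
    [1,0,0,0.1,0],
    [1,0,0,0.15,0],
    [1,0,0,0.15,0],
  ],
)

```text
t: 23.65
eef_pos: [0.5202, -0.3352, 0.1638]
tool_rot: [0.001, 0.705, 0.709, 0.0]
wrist_force: [-1.0, 0.2, -1.2]
grip_width: 0.0597
```

```bash
python3 st.py
```

```text
23.65 [-1.084, 1.055, 2.057, 2.051, 1.558, 1.597] [ 0.5202 -0.3352  0.1638] 
 [[-0.0066  1.      0.0016]
 [ 1.      0.0066 -0.0005]
 [-0.0005  0.0016 -1.    ]] 
elev 0.09 head 0.4 r 0.619 F [-1.   0.2 -1.2] w 0.0597
```

play_rows(
  targets=[
    [1,0,0,0.1,0],
    [1,0,0,0.1,0],
  ],
)

```text
t: 23.85
eef_pos: [0.5202, -0.3352, 0.1627]
tool_rot: [0.001, 0.705, 0.709, 0.0]
wrist_force: [-0.4, 0.6, -1.4]
grip_width: 0.0603
```

play_rows(
  targets=[
    [1,0,0,0.1,0],
    [1,0,0,0.1,0],
  ],
)

```text
t: 24.05
eef_pos: [0.5201, -0.3352, 0.1615]
tool_rot: [0.001, 0.705, 0.709, 0.0]
wrist_force: [-0.1, 0.9, -1.9]
grip_width: 0.0598
```

play_rows(
  targets=[
    [1,0,0,0.08,0],
    [1,0,0,0.08,0],
  ],
)

```text
t: 24.25
eef_pos: [0.5201, -0.3352, 0.1611]
tool_rot: [0.001, 0.705, 0.709, 0.001]
wrist_force: [-2.4, 0.3, 3.1]
grip_width: 0.06
```

Contact with the pan at about 4 N. Releasing.

play_rows(
  targets=[
    [-0.1,0,0,0,0],
    [-0.3,0,0,0,0],
    [-0.6,0,0,0,0],
    [-1,0,0,0,0],
    [-1,0,0,0,0],
  ],
)

```text
t: 24.75
eef_pos: [0.5202, -0.3352, 0.1607]
tool_rot: [0.001, 0.705, 0.709, 0.0]
wrist_force: [0.9, -0.2, -0.1]
grip_width: 0.081
```

```bash
python3 st.py;python3 - <<'E'
from plant import snapshot
from h import *
import cv2
S=snapshot("side");T=snapshot("top")
cs=S["img"][260:340,320:430];ct=T["img"][170:250,400:510]
cv2.imwrite("pics/f8.png",np.hstack([cv2.resize(cs,None,fx=3.6,fy=3.6,interpolation=2),cv2.resize(ct,None,fx=3.6,fy=3.6,interpolation=2)]))
E
```

```text
24.75 [-1.084, 1.061, 2.055, 2.051, 1.56, 1.593] [ 0.5202 -0.3352  0.1607] 
 [[-0.0066  1.      0.0011]
 [ 1.      0.0066 -0.0003]
 [-0.0003  0.0011 -1.    ]] 
elev 0.07 head 0.4 r 0.619 F [ 0.9 -0.2 -0.1] w 0.081
```

View pics/f8.png

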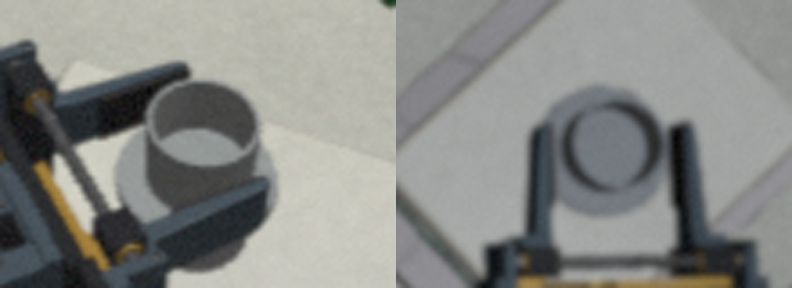

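The cup stands mouth-up on the pan and the fingers are clear on both sides. Backing straight out.

play_rows(
  targets=[
    [-1,0,0,0,0],
    [-1,0,-1.5,0,0],
    [-1,0,-3.5,0,0],
    [-1,0,-6,0,0],
    [-1,0,-9,0,0],
  ],
)

```text
t: 25.35
eef_pos: [0.4297, -0.3354, 0.1609]
tool_rot: [0.001, 0.704, 0.71, 0.0]
wrist_force: [-0.8, 0.8, 0.1]
grip_width: 0.091
```

play_rows(
  targets=[
    [-1,0,-1,0,0],
    [-1,0,-1.5,0,0],
    [-1,0,-1.5,0,0],
    [-1,0,-1.5,0,0],
  ],
)

```text
t: 25.75
eef_pos: [0.4158, -0.3359, 0.1607]
tool_rot: [0.001, 0.705, 0.71, 0.0]
wrist_force: [0.6, 0.1, 0.1]
grip_width: 0.0911
```

```bash
python3 st.py;python3 - <<'E'
from plant import snapshot,boxes_of
from h import *
import cv2
S=snapshot("side");T=snapshot("top")
cs=S["img"][260:340,320:430];ct=T["img"][170:250,400:510]
k=np.hstack([cv2.resize(cs,(400,290),interpolation=2),cv2.resize(ct,(400,290),interpolation=2)])
cv2.imwrite("pics/f9.png",np.vstack([k,np.hstack([cv2.resize(S["img"],(400,250)),cv2.resize(T["img"],(400,250))])]))
for X in ((.583,-.335,.184),(.583,-.335,.14)): print(proj(S,X).round(1),proj(T,X).round(1))
for n,p in(("S",S),("T",T)):
  for q in ("cup_center","beaker_center","pot_center"):
    print(n,q,[(round(d["conf"],2),np.round(np.array(d["location"])*[400,640],1).tolist()) for d in boxes_of(q,p)])
E
```

```text
25.75 [-1.338, 1.107, 2.18, 1.794, 1.605, 1.428] [ 0.4158 -0.3359  0.1607] 
 [[-0.0071  1.      0.0015]
 [ 1.      0.0071 -0.0009]
 [-0.0009  0.0015 -1.    ]] 
elev 0.09 head 0.4 r 0.534 F [0.6 0.1 0.1] w 0.0911
[374.8 293.5] [462.  209.5]
[373.5 308.3] [457.2 211. ]
S cup_center [(0.94, [300.6, 375.7]), (0.44, [230.3, 319.8])]
S beaker_center [(0.68, [143.5, 229.9])]
S pot_center [(0.56, [153.8, 273.8])]
T cup_center [(0.96, [211.3, 308.1]), (0.64, [210.0, 463.3])]
T beaker_center [(0.72, [254.6, 186.3])]
T pot_center [(0.58, [217.2, 218.6])]
```

View pics/f9.png

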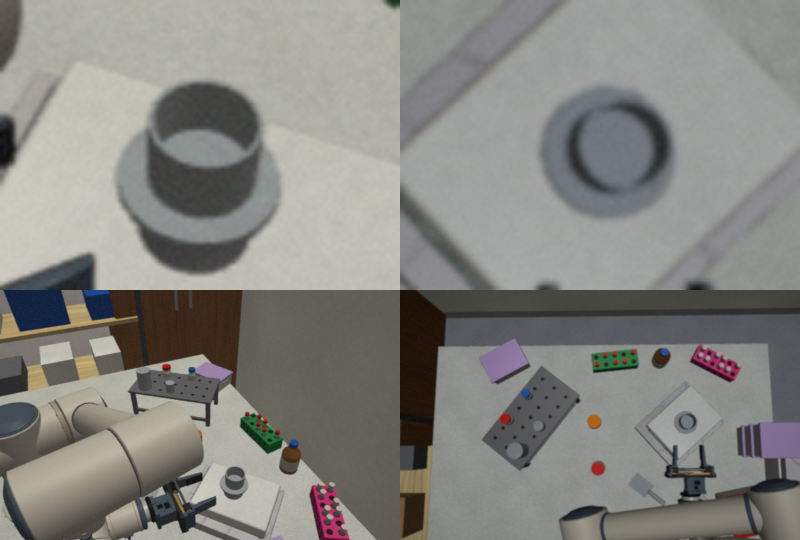

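The cup is upright and centred: its rim is at about (376,294) in the side view, where a centred cup would show at (375,293.5). The gripper is well clear, and the beaker and pot have not moved from their first pixel positions. Handing in.

```bash
python3 -c "
from plant import close_job,sense
print(close_job()); print(sense()['t'])"
```

```text
the job is handed in; nothing more can be done
None
the job is handed in; nothing more can be done
```

The cup is standing mouth-up near the middle of the balance pan, released, and the job was handed in at about 26 s of the 45 s allowed. `close_job()` gave no verdict.

**How it was done:** The moves can only roll the gripper, not tilt it. I levelled it by pushing against the arm's reach limit high in free space, then gripped the cup by its sides at 25 N. I turned the gripper's heading the same way to stay clear of the boxes on the right. Over the pan I gave it a half roll, lowered until the pan pushed back with about 4 N, opened the fingers and backed out about 10 cm.

**Last checks:**
- **Cup position:** in the side view the rim centre was about 2 px from where a centred cup would show, so roughly 3 mm off the pan's centre. I did not measure the lean with numbers; the cup looked upright and flat on the pan in both views.
- **Beaker and pot:** both were within about 3 px of where they were detected at the start, and looked upright.
- **Robot:** the wrist force was near zero and the gripper was well clear. The wrist sensor does not cover the arm's own links; in the pictures they looked clear.

**What disagreed:**
- There was a brief force spike of about 20 N during the heading turn. I saw no contact in the pictures, so it was probably a jolt when a joint reached its stop.
- In the top view the detector scored the orange look-alike higher than the real cup (0.96 against 0.64), so I relied on colour and position instead.

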